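# Clear jammed connectors from a tube feeder

### The job

Connectors have wedged in the outlets of some of this tube feeder's tubes: slide the catch tray in under the overhanging tubes and tip the tube rack upright, then push each wedged connector down and out into the tray with the push rod, not with the fingers. When all are out, in any order hang the rod back in its stand, draw the tray with the connectors in it right out clear of the feeder, and lean the rack fully back on its feed slope. Last of all, stroke the shuttle to the far end of its rail (away from the robot) and then all the way back to the near end to make sure nothing fouls it, leaving it there and the circuit board, tape roll and bottle undisturbed.

Things in the scene. Friction and masses are not known exactly. Their poses are not given: they have to be found in the camera images.
- feeder: Fixed tube feeder. Origin on the bench under the rack's hinge line, mid-width; x along the row of tubes and the shuttle rail, away from the robot (within 0.2 rad); y to the open side where the tray enters. White side posts (155 mm high, y -28 to 28 mm) leave a 244 mm gap centred on x = 0, bare bench between. The rail's base beam (20 mm high) fills y -77 to -127 mm. Hinge line: along x, 135 mm high.
- rack (a joint): Tip angle of the rack of four tubes about the hinge line: 0 = leaning 0.6 rad on its feed slope, tube tops towards the feeder's +y, outlets towards the shuttle; 0.6 = upright, at its stop. Friction 0.25 N m: stays where left, about 4 N at the handle. Wedged connectors stay put when it is tipped.
- rack_handle (a point): Middle of the rack's tipping handle: a 12 mm round steel bar along the feeder's x, sticking out 50 mm at the rack's near end, with an 18 mm black end cap. It lies at feeder x = -132 mm and 75 mm from the hinge line: 197 mm high leaning, 210 mm upright; it swings about the hinge line. Frame turns with the rack: z along the tubes, up.
- tube0_mouth (a point): Centre of the upper mouth of tube 0 (nearest the robot; 42 mm apart along feeder x). Clear tube 100 mm long, bore 23 mm (feeder x) by 18 mm, wall 2 mm, open both ends; z along it, upward. Upright: mouth 195 mm and outlet 95 mm high. A springy steel finger on the shuttle side narrows the bore's last 14 mm to 13.6 mm.
- tube1_mouth (a point): Centre of the upper mouth of tube 1 (second; 42 mm apart along feeder x). Clear tube 100 mm long, bore 23 mm (feeder x) by 18 mm, wall 2 mm, open both ends; z along it, upward. Upright: mouth 195 mm and outlet 95 mm high. A springy steel finger on the shuttle side narrows the bore's last 14 mm to 13.6 mm.
- tube2_mouth (a point): Centre of the upper mouth of tube 2 (third; 42 mm apart along feeder x). Clear tube 100 mm long, bore 23 mm (feeder x) by 18 mm, wall 2 mm, open both ends; z along it, upward. Upright: mouth 195 mm and outlet 95 mm high. A springy steel finger on the shuttle side narrows the bore's last 14 mm to 13.6 mm.
- tube3_mouth (a point): Centre of the upper mouth of tube 3 (farthest from the robot; 42 mm apart along feeder x). Clear tube 100 mm long, bore 23 mm (feeder x) by 18 mm, wall 2 mm, open both ends; z along it, upward. Upright: mouth 195 mm and outlet 95 mm high. A springy steel finger on the shuttle side narrows the bore's last 14 mm to 13.6 mm.
- conn0_c (a point): Centre of the connector of tube 0 (None: the tube is empty). Black block 60 mm long (z), 20 mm (x) by 15 mm (y), brass pins, 40 g, standing lengthways in the tube. Wedged by the outlet finger, its top is about 33 mm below the mouth; 5 to 15 N starts it and it must be pushed about 66 mm, till its top leaves the outlet, before it drops. It then lies or stands in the tray.
- conn1_c (a point): Centre of the connector of tube 1 (None: the tube is empty). Black block 60 mm long (z), 20 mm (x) by 15 mm (y), brass pins, 40 g, standing lengthways in the tube. Wedged by the outlet finger, its top is about 33 mm below the mouth; 5 to 15 N starts it and it must be pushed about 66 mm, till its top leaves the outlet, before it drops. It then lies or stands in the tray.
- conn2_c (a point): Centre of the connector of tube 2 (None: the tube is empty). Black block 60 mm long (z), 20 mm (x) by 15 mm (y), brass pins, 40 g, standing lengthways in the tube. Wedged by the outlet finger, its top is about 33 mm below the mouth; 5 to 15 N starts it and it must be pushed about 66 mm, till its top leaves the outlet, before it drops. It then lies or stands in the tray.
- conn3_c (a point): Centre of the connector of tube 3 (None: the tube is empty). Black block 60 mm long (z), 20 mm (x) by 15 mm (y), brass pins, 40 g, standing lengthways in the tube. Wedged by the outlet finger, its top is about 33 mm below the mouth; 5 to 15 N starts it and it must be pushed about 66 mm, till its top leaves the outlet, before it drops. It then lies or stands in the tray.
- tray_c (a point): Centre (half-way up) of the loose blue catch tray: open on top, 210 mm (x) by 120 mm (y) by 38 mm high, walls and floor 3 mm, 0.4 kg, flat on the bench. A handle bar sticks out of its +y side. In use its y points like the feeder's y and this point is under the row of outlets: feeder x = 0, y from -8 mm (tray 9 mm short of the beam) to 0.
- tray_grip (a point): Grasp point on the tray's handle bar, 135 mm from the tray's centre along its +y, 26 mm above the bench. The bar is 16 mm wide (x), 12 mm thick (20 to 32 mm high) and 105 mm long along y; a small foot is under its outer end, 23 mm further out than this point.
- rod_grip (a point): Middle of the push rod's black handle (20 mm round, 46 mm long), where it is grasped; z along the rod, up. Next below is a 30 mm guard disc, its underside 26 mm under this point, then a steel shaft 8 mm thick, 110 mm long: the tip is 136 mm under this point. 120 g. With the guard just above a tube's mouth the tip stands 5 to 9 mm out of the outlet.
- stand_hole (a point): Centre of the 17 mm hole in the rod stand, at the top face of its 70 mm square plate, 122 mm above the bench; z up. Fixed aluminium stand, 80 mm square foot. The rod hangs in the hole by its guard, upright, its grip point 26 mm above this point.
- shuttle (a joint): Position (m) of the shuttle carriage on its rail along the feeder's x: 0 = near end (robot side), 0.2 = far end. Friction about 2 N; stays where left.
- shuttle_grip (a point): Grasp point on the shuttle's square black grip post (18 by 18 mm, top 18 mm above this point), 87 mm above the bench, at feeder y = -112 mm; moves with the shuttle. Shuttle body 64 mm along the rail, 46 mm across, top 30 mm below this point; a thin upright plate stands 30 mm from the post's axis on the tubes' side, its top 3 mm below this point.
- board: Bystander: green circuit board 100 by 130 mm, lying on the bench. Origin at its underside's centre.
- tape: Bystander: roll of paper tape lying flat, 90 mm across, 24 mm high. Origin at its underside's centre.
- flux: Bystander: white bottle 48 mm across, 120 mm high. Origin at its underside's centre.

How it is judged:
By the outcome, as a careful person would: the job done as asked, in the order asked, and still so for the second after the job is handed in, with the robot touching nothing.
Of conn0, conn1, conn2, conn3 only 2 to 4 are there at a start; the rules pass over those that are not, and their reading is None.
At some moment in a run one of tray may be knocked a few centimetres aside while the robot is not near it.
It also fails if it takes over 210 s, if anything falls off the work surface, if the arm or the gripper's body presses on something with over 40 N, if the wrist force passes 120 N, or if a joint passes its speed limit or range.

### The arm

A 6-joint arm with a two-finger parallel gripper is mounted at the origin on the work surface. World frame = base frame: x ahead of the robot, y to its left, z up, the work surface at z = 0. Lengths are in m, angles in rad, forces in N, time in s.
With the tool pointing down it reaches from about 0.35 to 0.85 m from the base axis. Payload 8.1 kg.
Tool frame: the origin (TCP) lies at the very end of the fingers, on their centre line; the grasp point (between the pads) lies 19 mm behind it; z points along the fingers, y is the direction in which the jaws open and shut (so a half turn about z gives the same grasp; the last joint's range is limited). The gripper opens to 93 mm and grips with 3 to 60 N. Pads are 15 mm wide; open, the fingers measure 128 mm over their backs; the gripper's body (75 mm by 188 mm) begins 65 mm behind the grasp point.
Start: joints at [1.194, 0.13, 1.488, -0, 1.523, -0.085], TCP at [0.173, 0.575, 0.219] pointing down, gripper open.
Joint ranges: [-2.96, 2.96], [-0.89, 2.26], [0.02, 2.5], [-1.34, 4.48], [0, 2.73], [-2.66, 2.66]. Speed limits (rad/s): [2.39, 2.39, 2.79, 3.14, 3.14, 3.14].

### API

Orientations are given as a rotation vector (axis times angle).
In Python, from plant import read_state, read_camera, close_job gives the robot as it stands.
- The arm moves only by the tool jog_arm, never from a script. Its argument "motion" is one flat list of numbers, 7 for each row, row after row: the opening, from 0 (shut) to 1 (fully open), then the shift along the tool's x, y, z scaled (see below), then the turn, a rotation vector about the tool's x, y, z scaled (see below). A call has 1 to 8 rows; each row is the pose to reach, as a shift and turn from the pose measured when the call began, along the tool's axes at that moment; what a row does not reach only later rows make up. The controller multiplies each number of a shift by 0.5 m and each number of a turn by 90 degrees. A row lasts 1/10 s, in which the tool goes at most 50 mm and 8.59 degrees, less where a joint would pass 70% of its speed; a pose out of reach is approached as far as the arm can. A call with a number of a shift or a turn outside -1 to 1 is refused whole. A call with a gripper value outside its range is refused whole. The fingers move at their own pace and stop on an object; "grip_force" is the grip in N (left out, the last holds). Time passes only in rows, so rows that repeat a pose let the fingers close. It gives the time, the measured TCP pose, the force and the opening at its end, in the units of the state.
- read_state(): the state, without advancing time (a new reading comes with each control period).
- read_camera(name): name is "scene" or "side" or "wrist"; returns a dict with "frame" (480x640x3 uint8, red, green, blue), "vertical_fov" (degrees; the focal length in pixels is half the picture's height over the tangent of half this angle, whatever the lens; pixels are square), "cx", "cy" (the principal point, pixels), "world_from_camera" (4x4, takes a point from camera to world coordinates); the wrist camera has in their place "hand_eye" (4x4, takes a point from camera to tool coordinates, whose origin is the TCP and whose axes are the flange's). Camera axes: x right, y down, z forward; pixel columns grow to the right and rows downward; lengths in m; the calibration is good to about 2 mm. The wrist camera is an equidistant fisheye: a pixel r from the principal point sees the ray r / f radians off the axis. A picture is of the moment at which its call begins: read the wrist's pose just before it. There is no depth.
- close_job(): hands the job in, once; it reports no verdict.
The state is a dict: "t": time; "q": joint angles; "dq": joint speeds; "joint_torque": joint torques, N m; "tool_pos": TCP position; "orientation": TCP orientation; "force": force on the tool from outside, world axes, zero at the start; "wrist_torque": the same for the moment, N m; "opening": finger opening in m.
Only numpy, scipy, OpenCV 4.12 (cv2) and the standard library are available. Lean on these libraries where they do the work, as an engineer would, in place of code of your own. Each camera call takes 0.05 s, during which the arm holds its last target.

## Working session

There is one attempt and no reset: what is moved stays moved. The work goes in short steps, Python scripts to look and compute and a tool call to move; the robot and the scene stay as the last step left them, time stands still between calls to the robot, and variables do not carry over. Pictures are saved under pics/ and viewed, and the job is handed in when it is done.

Besides the shell and the picture viewer there is one more tool, called by a JSON object that holds its "name" and its "arguments". jog_arm: Moves the arm, as the interface text tells. Its arguments: {"type":"object","properties":{"motion":{"type":"array","items":{"type":"number"}},"grip_force":{"type":"number"}},"required":["motion"]}

```bash
ls; mkdir -p pics; cat > h.py <<'E'
import numpy as np, cv2
from scipy.spatial.transform import Rotation as R
from plant import read_state, read_camera, close_job
def snap(n,f):
    s=read_state(); c=read_camera(n); cv2.imwrite('pics/'+f,c['frame'][:,:,::-1]); 
    np.savez('pics/'+f+'.npz',**{k:v for k,v in c.items()},pos=s['tool_pos'],ori=s['orientation'])
    return s,c
E
python3 - <<'E'
from h import *
print(read_state())
for n in ['scene','side','wrist']:
    s,c=snap(n,n+'0.png'); print({k:v for k,v in c.items() if k!='frame'})
E
```

```text
pics
{'t': 0.0, 'q': array([ 1.19359835e+00,  1.31121560e-01,  1.48924452e+00,  5.29688443e-06,
        1.52298968e+00, -8.53735252e-02]), 'dq': array([ 0.00090812,  0.00022661, -0.00015732, -0.00176361,  0.0017882 ,
        0.00060437]), 'joint_torque': array([ 2.19823050e-04, -5.59864318e+01, -4.91738105e+01,  7.67602259e-02,
        3.59794346e-02, -9.35649041e-05]), 'tool_pos': array([0.17237876, 0.57413221, 0.21763018]), 'orientation': array([-4.56712663e-01, -3.10780294e+00,  2.69347978e-03]), 'force': array([ 0.36757597,  0.31723099, -0.24319878]), 'wrist_torque': array([ 0.01197577, -0.01232504,  0.01100447]), 'opening': 0.09276103922367361}
{'vertical_fov': 53.472643122097914, 'cx': 319.5945827324011, 'cy': 243.08656310096873, 'world_from_camera': array([[-8.60965424e-01,  3.79824779e-01, -3.38336632e-01,
         8.71350597e-01],
       [ 5.08663436e-01,  6.43178391e-01, -5.72348727e-01,
         6.66099149e-01],
       [ 2.18582026e-04, -6.64871938e-01, -7.46957333e-01,
         9.93012222e-01],
       [ 0.00000000e+00,  0.00000000e+00,  0.00000000e+00,
         1.00000000e+00]])}
{'vertical_fov': 56.676377134389696, 'cx': 312.43040002320316, 'cy': 241.03820288296438, 'world_from_camera': array([[ 0.86417836, -0.34539898,  0.36591706,  0.12145816],
       [-0.50316546, -0.59967708,  0.62226354, -0.61455567],
       [ 0.00450288, -0.72186352, -0.6920208 ,  0.85005094],
       [ 0.        ,  0.        ,  0.        ,  1.        ]])}
{'vertical_fov': 65.70646984690485, 'cx': 321.75860930071264, 'cy': 239.04766447472008, 'hand_eye': array([[-5.99892743e-04, -9.61352557e-01, -2.75319636e-01,
         7.57444809e-02],
       [ 9.99999816e-01, -6.01856798e-04, -7.73503167e-05,
         6.01277281e-04],
       [-9.13420699e-05, -2.75319632e-01,  9.61352741e-01,
        -1.66457434e-01],
       [ 0.00000000e+00,  0.00000000e+00,  0.00000000e+00,
         1.00000000e+00]])}
```

View pics/scene0.png

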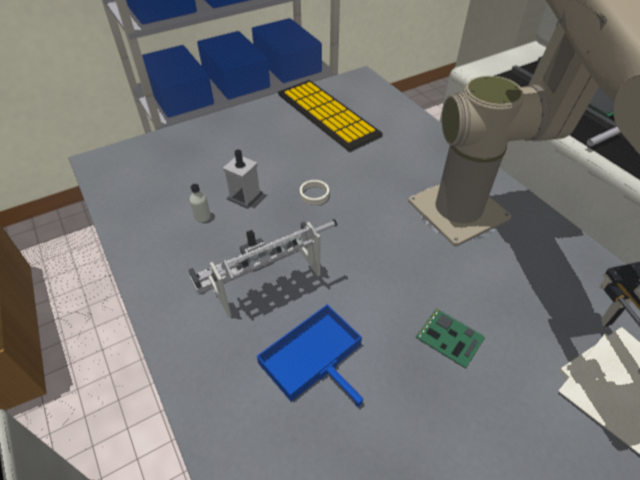

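View pics/side0.png

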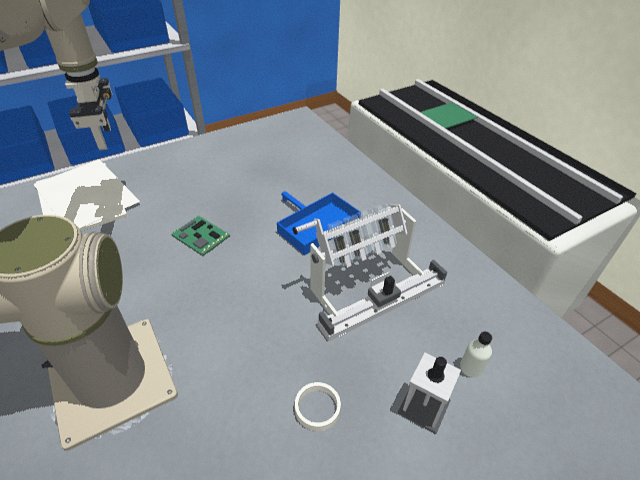

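View pics/wrist0.png

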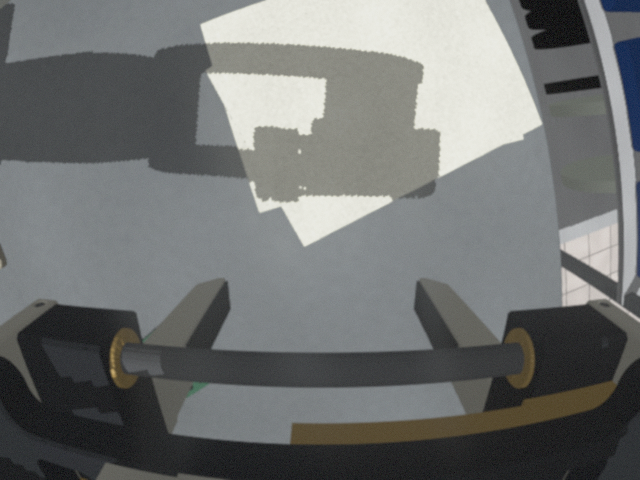

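The scene view shows the tray at about (310,350) and its handle end at (360,402). The feeder posts are at (222,285) and (317,250), the shuttle post is at (251,238), and the rod stand is at (240,175). I'll zoom in next to get exact pixels.

```bash
cat >> h.py <<'E'
def ray(c,u,v,s=None):
    f=240/np.tan(np.radians(float(c['vertical_fov']))/2)
    a=np.array([(u-c['cx']),(v-c['cy'])],float)
    if 'hand_eye' in c:
        r=np.hypot(*a); th=r/f; d=np.array([*(a/max(r,1e-9)*np.sin(th)),np.cos(th)])
        T=np.eye(4); T[:3,:3]=R.from_rotvec(c['ori']).as_matrix() ; T[:3,3]=c['pos']; M=T@c['hand_eye']
    else:
        d=np.array([a[0]/f,a[1]/f,1]); M=c['world_from_camera']
    return M[:3,3],M[:3,:3]@(d/np.linalg.norm(d))
def onz(c,u,v,z):
    o,d=ray(c,u,v); return o+d*(z-o[2])/d[2]
def tri(*obs):
    A=np.zeros((3,3));b=np.zeros(3);L=[]
    for c,u,v in obs:
        o,d=ray(c,u,v);P=np.eye(3)-np.outer(d,d);A+=P;b+=P@o;L.append((P,o))
    x=np.linalg.solve(A,b); return x,[np.linalg.norm(P@(x-o)) for P,o in L]
def proj(c,p):
    f=240/np.tan(np.radians(float(c['vertical_fov']))/2)
    if 'hand_eye' in c:
        T=np.eye(4); T[:3,:3]=R.from_rotvec(c['ori']).as_matrix() ; T[:3,3]=c['pos']; M=T@c['hand_eye']
    else: M=c['world_from_camera']
    q=M[:3,:3].T@(np.asarray(p)-M[:3,3])
    if 'hand_eye' in c:
        th=np.arctan2(np.hypot(q[0],q[1]),q[2]); k=f*th/np.hypot(q[0],q[1]); return np.array([c['cx']+k*q[0],c['cy']+k*q[1]])
    return np.array([c['cx']+f*q[0]/q[2],c['cy']+f*q[1]/q[2]])
def load(f):
    d=np.load('pics/'+f+'.npz'); return {k:d[k] for k in d.files}
def crop(c,x0,y0,x1,y1,k,f):
    im=cv2.resize(c['frame'][y0:y1,x0:x1,::-1],None,fx=k,fy=k,interpolation=cv2.INTER_CUBIC)
    st=10 if k>=4 else 20
    for x in range((x0//st+1)*st,x1,st):
        cv2.line(im,((x-x0)*k,0),((x-x0)*k,6),(0,0,255),1)
        cv2.putText(im,str(x),((x-x0)*k-10,18),0,.38,(0,0,255),1)
    for y in range((y0//st+1)*st,y1,st):
        cv2.line(im,(0,(y-y0)*k),(6,(y-y0)*k),(0,0,255),1)
        cv2.putText(im,str(y),(8,(y-y0)*k+4),0,.38,(0,0,255),1)
    cv2.imwrite('pics/'+f,im)
E
python3 - <<'E'
from h import *
c=load('scene0.png'); crop(c,180,210,360,330,4,'sc_a.png'); crop(c,180,140,260,230,6,'sc_b.png')
d=load('side0.png'); crop(d,280,180,460,340,4,'sd_a.png'); crop(d,390,320,510,440,5,'sd_b.png')
for x,n in ((c,'sc'),(d,'sd')):
    hsv=cv2.cvtColor(x['frame'],cv2.COLOR_RGB2HSV)
    m=cv2.inRange(hsv,(105,140,60),(125,255,255)); m[:150]=0
    if n=='sd': m[:,:270]=0; m[:180]=0; m[:, 380:]=0
    cs,_=cv2.findContours(m,0,2); k=max(cs,key=cv2.contourArea)
    h=cv2.approxPolyDP(cv2.convexHull(k),2,True)[:,0]; print(n,cv2.contourArea(k),h.tolist())
    for u,v in h: print(u,v,onz(x,u,v,.038).round(3), onz(x,u,v,0.).round(3))
E
```

```text
sc 5286.0 [[257, 356], [327, 305], [360, 336], [362, 400], [359, 405], [291, 400], [262, 367]]
257 356 [0.729 0.152 0.038] [0.723 0.132 0.   ]
327 305 [0.525 0.115 0.038] [0.511 0.093 0.   ]
360 336 [0.504 0.226 0.038] [0.489 0.209 0.   ]
362 400 [0.585 0.354 0.038] [0.573 0.342 0.   ]
359 405 [0.596 0.36  0.038] [ 0.585  0.348 -0.   ]
291 400 [0.712 0.279 0.038] [0.705 0.264 0.   ]
262 367 [0.731 0.182 0.038] [0.725 0.162 0.   ]
sd 2150.5 [[360, 212], [358, 217], [304, 254], [277, 231], [284, 191], [333, 193]]
360 212 [0.727 0.151 0.038] [ 0.756  0.187 -0.   ]
358 217 [0.71  0.136 0.038] [0.738 0.171 0.   ]
304 254 [0.508 0.085 0.038] [0.526 0.118 0.   ]
277 231 [0.488 0.197 0.038] [0.505 0.235 0.   ]
284 191 [0.586 0.345 0.038] [0.608 0.389 0.   ]
333 193 [0.708 0.263 0.038] [0.735 0.305 0.   ]
```

View pics/sc_a.png

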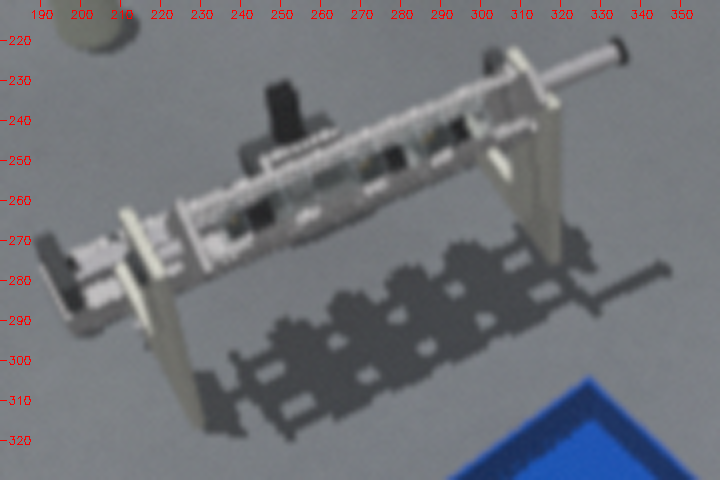

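View pics/sc_b.png

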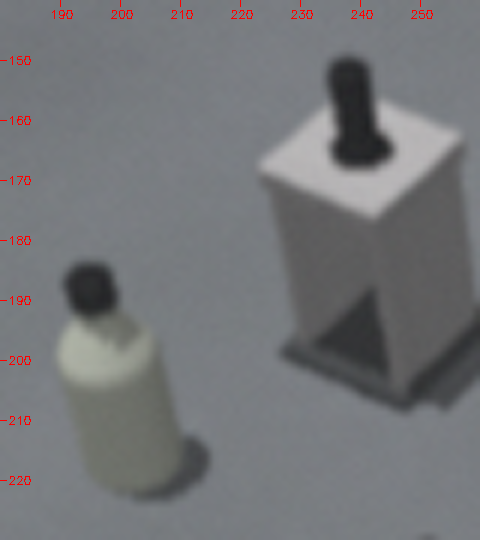

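View pics/sd_a.png

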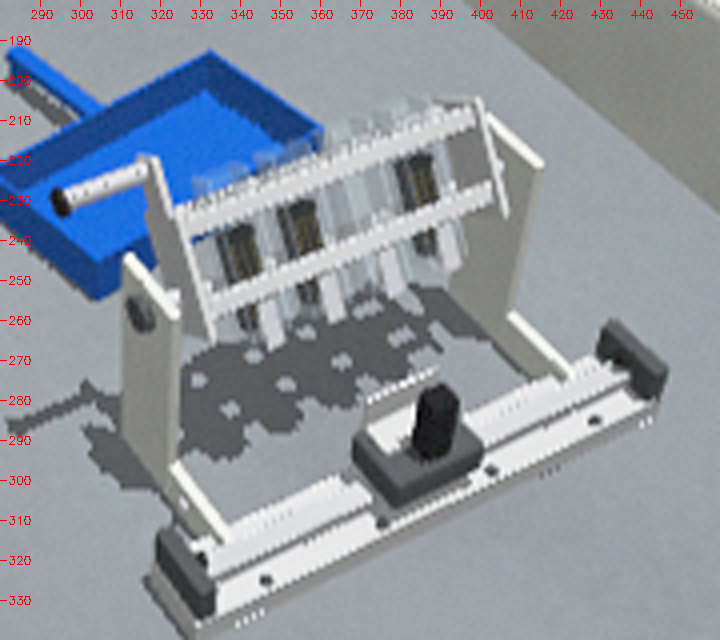

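View pics/sd_b.png

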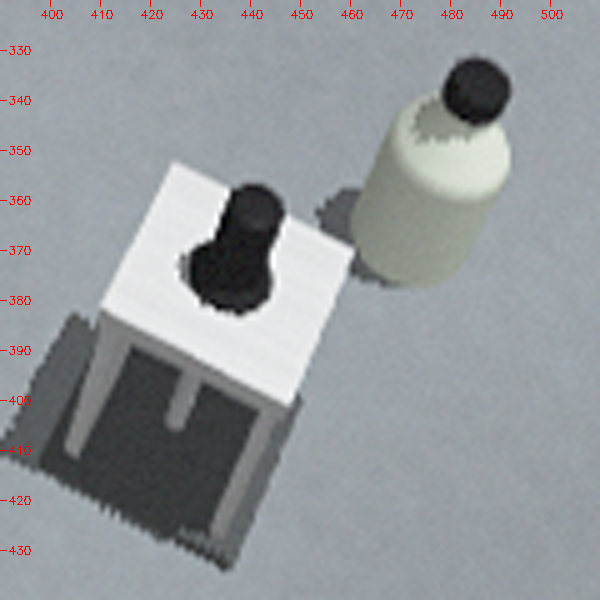

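```bash
python3 - <<'E'
from h import *
c=load('scene0.png'); d=load('side0.png')
P=lambda n,x:print(n,x[0].round(4),np.round(x[1],4)) if isinstance(x,tuple) else print(n,x.round(4))
P('cap',tri((c,334,222.5),(d,295.5,230)))
P('near post +y top sc',onz(c,317,235,.155)); P('near post -y top sc',onz(c,307.5,223,.155))
P('far post +y top sc',onz(c,218.5,278,.155)); P('far -y sc',onz(c,211.5,262,.155))
P('near +y sd',onz(d,312,243.5,.155));P('near -y sd',onz(d,324.5,259.5,.155))
P('far +y sd',onz(d,402,208.5,.155));P('far -y sd',onz(d,415,221,.155))
P('foot near sc',onz(c,318,276,0)); P('foot far sc',onz(c,231,318,0))
P('rod top',tri((c,238,150.5),(d,440.5,360)))
P('plate corners sd',[0] and 0 or np.array([onz(d,u,v,.122) for u,v in((425,352.5),(460.5,369.5),(448.5,401),(410,381.5))]))
P('plate sc',np.array([onz(c,u,v,.122) for u,v in((242,176.5),(223,168),(257,162.5))]))
P('shuttle top',tri((c,251,231.5),(d,390.5,278)))
P('beam',np.array([onz(d,u,v,.02) for u,v in((329,337),(443,282))]))
# board/tape
P('tape',onz(c,314,190,.024)); P('flux',onz(c,205,217,0))
P('tape sd',onz(d,317,402,.024)); P('flux sd top',tri((d,485,338),(c,195,188)))
P('board',np.array([onz(d,u,v,0) for u,v in((200,216),(230,237),(205,255),(172,235))]))
E
```

```text
cap [0.4509 0.0194 0.199 ] [0.0005 0.0005]
near post +y top sc [ 0.4839 -0.0015  0.155 ]
near post -y top sc [ 0.4838 -0.0477  0.155 ]
far post +y top sc [ 7.367e-01 -7.000e-04  1.550e-01]
far -y sc [ 0.7327 -0.0514  0.155 ]
near +y sd [0.4841 0.004  0.155 ]
near -y sd [ 0.4826 -0.0525  0.155 ]
far +y sd [7.368e-01 5.000e-04 1.550e-01]
far -y sd [ 0.7344 -0.0516  0.155 ]
foot near sc [0.4841 0.0028 0.    ]
foot far sc [0.7331 0.0063 0.    ]
rod top [ 0.5207 -0.3724  0.175 ] [0.0003 0.0003]
plate corners sd [[ 0.5374 -0.3266  0.122 ]
 [ 0.57   -0.3864  0.122 ]
 [ 0.5092 -0.4208  0.122 ]
 [ 0.4751 -0.3589  0.122 ]]
plate sc [[ 0.5368 -0.3261  0.122 ]
 [ 0.568  -0.3875  0.122 ]
 [ 0.474  -0.3606  0.122 ]]
shuttle top [ 0.6022 -0.1357  0.1083] [0.002 0.002]
beam [[ 0.4384 -0.1501  0.02  ]
 [ 0.7657 -0.1547  0.02  ]]
tape [ 0.3377 -0.27    0.024 ]
flux [ 0.6589 -0.3539  0.    ]
tape sd [ 0.338  -0.2677  0.024 ]
flux sd top [ 0.6652 -0.357   0.1137] [0. 0.]
board [[0.339  0.4056 0.    ]
 [0.3803 0.2784 0.    ]
 [0.2954 0.2464 0.    ]
 [0.2432 0.3667 0.    ]]
```

```bash
cat >> h.py <<'E'
def plan(pos,jaw=None):
    "jaw angle deg of tool y in world, tool down. pos = TCP target"
    s=read_state(); R0=R.from_rotvec(s['orientation']).as_matrix(); p=s['tool_pos']
    sh=R0.T@(np.asarray(pos)-p)/.5
    out=''
    if jaw is not None:
        a=np.radians(jaw); y=np.array([np.cos(a),np.sin(a),0]); z=np.array([0,0,-1.]); x=np.cross(y,z)
        rv=R.from_matrix(R0.T@np.c_[x,y,z]).as_rotvec()/(np.pi/2); out=rv.round(4)
    print('t%.1f'%s['t'],'at',p.round(4),'jaw',np.degrees(np.arctan2(R0[1,1],R0[0,1])).round(1),'tilt',R0[:,2].round(3),'F',s['force'].round(1),'open',round(s['opening'],4),'| shift',sh.round(4),'turn',out)
# feeder estimate
FC=np.array([.609,-.0250]); FY=-.014
def fw(x,y,z):
    c,s=np.cos(FY),np.sin(FY); return np.array([FC[0]+c*x-s*y,FC[1]+s*x+c*y,z])
E
python3 - <<'E'
from h import *
c=load('scene0.png')
C=np.array([.6175,.193]); 
plan([.590,.33,.17],10)
E
```

```text
t0.1 at [0.1724 0.5742 0.2178] jaw 73.3 tilt [-0.001 -0.001 -1.   ] F [-0.1  0.5 -0.8] open 0.0931 | shift [-0.9404 -0.2274  0.0959] turn [-8.000e-04  4.000e-04  7.031e-01]
```

{"name": "jog_arm", "arguments": {"motion": [1, -0.94, -0.227, 0.096, 0, 0, 0.703, 1, -0.94, -0.227, 0.096, 0, 0, 0.703, 1, -0.94, -0.227, 0.096, 0, 0, 0.703, 1, -0.94, -0.227, 0.096, 0, 0, 0.703, 1, -0.94, -0.227, 0.096, 0, 0, 0.703, 1, -0.94, -0.227, 0.096, 0, 0, 0.703, 1, -0.94, -0.227, 0.096, 0, 0, 0.703, 1, -0.94, -0.227, 0.096, 0, 0, 0.703]}}

```text
t: 0.95
tool_pos: [0.5174, 0.3721, 0.1781]
orientation: [2.026, 2.401, -0.002]
force: [0.2, 1.2, 0.1]
opening: 0.0929
```

```bash
python3 - <<'E'
from h import *
plan([.590,.33,.17],10)
E
```

```text
t0.9 at [0.5174 0.3721 0.1781] jaw 9.7 tilt [-0.001 -0.001 -1.   ] F [0.2 1.2 0.1] open 0.0929 | shift [-0.1074  0.1289  0.0162] turn [-0.0007  0.0008 -0.0035]
```

{"name": "jog_arm", "arguments": {"motion": [1, -0.107, 0.129, 0.016, 0, 0, 0, 1, -0.107, 0.129, 0.016, 0, 0, 0, 1, -0.107, 0.129, 0.016, 0, 0, 0, 1, -0.107, 0.129, 0.016, 0, 0, 0]}}

```text
t: 1.35
tool_pos: [0.5901, 0.3294, 0.1691]
orientation: [-2.028, -2.399, 0.005]
force: [-0.5, 0.1, 0.1]
opening: 0.0931
```

```bash
python3 - <<'E'
from h import *
plan([.590,.33,.17],10)
snap('wrist','w1.png')
E
```

```text
t1.4 at [0.5901 0.3294 0.1691] jaw 9.6 tilt [-0.002 -0.002 -1.   ] F [-0.5  0.1  0.1] open 0.0931 | shift [ 0.0012 -0.0001 -0.0018] turn [-0.0018  0.0008 -0.0047]
```

View pics/w1.png

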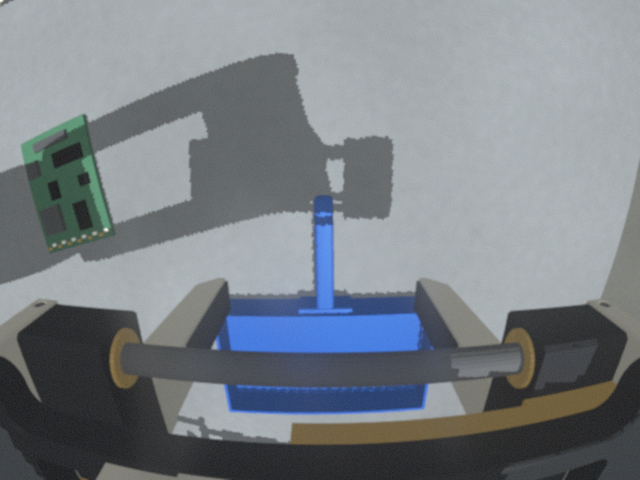

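The wrist view shows the tray bar, with its outer end at (323,197) and its base at (325,310), vertical between the fingers. The tray's near wall runs from (228,297) to (420,297).

```bash
python3 - <<'E'
from h import *
w=load('w1.png')
for u,v in ((315,197),(332,197),(316,290),(333,290)): print(onz(w,u,v,.032).round(4))
for u,v in ((228,297),(420,297),(229,411),(425,408)): print(onz(w,u,v,.038).round(4))
E
```

```text
[0.5809 0.354  0.032 ]
[0.5948 0.3563 0.032 ]
[0.5952 0.2718 0.032 ]
[0.6101 0.2743 0.032 ]
[0.5179 0.2533 0.038 ]
[0.6884 0.2821 0.038 ]
[0.5255 0.1139 0.038 ]
[0.7331 0.1528 0.038 ]
```

```bash
python3 - <<'E'
from h import *
plan([.5932,.326,.008],10.2)
E
```

```text
t1.4 at [0.5895 0.3303 0.1695] jaw 9.7 tilt [-0.002 -0.001 -1.   ] F [1.1 0.6 0.2] open 0.0931 | shift [-0.0094  0.0067  0.323 ] turn [-0.0015  0.0007 -0.006 ]
```

{"name": "jog_arm", "arguments": {"motion": [0.6, -0.009, 0.007, 0.08, -0.001, 0.001, -0.006, 0.6, -0.009, 0.007, 0.16, -0.001, 0.001, -0.006, 0.6, -0.009, 0.007, 0.24, -0.001, 0.001, -0.006, 0.6, -0.009, 0.007, 0.3, -0.001, 0.001, -0.006, 0.6, -0.009, 0.007, 0.323, -0.001, 0.001, -0.006, 0.6, -0.009, 0.007, 0.323, -0.001, 0.001, -0.006]}}

```text
t: 2.0
tool_pos: [0.591, 0.3266, 0.0063]
orientation: [-2.012, -2.41, 0.006]
force: [-0.7, -0.9, 1.1]
opening: 0.0565
```

{"name": "jog_arm", "arguments": {"motion": [0, 0, 0, 0, 0, 0, 0, 0, 0, 0, 0, 0, 0, 0, 0, 0, 0, 0, 0, 0, 0, 0, 0, 0, 0, 0, 0, 0, 0, 0, 0, 0, 0, 0, 0, 0, 0, 0, 0, 0, 0, 0], "grip_force": 20}}

```text
t: 2.6
tool_pos: [0.5913, 0.3266, 0.0067]
orientation: [-2.012, -2.41, 0.005]
force: [-0.9, 0.0, 0.8]
opening: 0.0158
```

```bash
python3 - <<'E'
from h import *
# target: tray centre at feeder (0,-.004); grip .135 further
g=fw(0,.131,0.008); g2=fw(0,.131+.08,.008)
print(g,g2); plan(g2,-0.8); plan(g,-.8)
E
```

```text
[0.61083394 0.10598716 0.008     ] [0.6119539  0.18597932 0.008     ]
t2.6 at [0.5913 0.3266 0.0067] jaw 10.3 tilt [-0.004 -0.001 -1.   ] F [-0.9  0.   0.8] open 0.0158 | shift [-0.2842 -0.0096 -0.0025] turn [-0.0023  0.0003  0.1232]
t2.6 at [0.5913 0.3266 0.0067] jaw 10.3 tilt [-0.004 -0.001 -1.   ] F [-0.9  0.   0.8] open 0.0158 | shift [-0.4412 -0.0404 -0.0023] turn [-0.0023  0.0003  0.1232]
```

{"name": "jog_arm", "arguments": {"motion": [0, -0.04, -0.001, -0.001, 0, 0, 0.017, 0, -0.08, -0.002, -0.001, 0, 0, 0.035, 0, -0.12, -0.004, -0.001, 0, 0, 0.052, 0, -0.16, -0.005, -0.001, 0, 0, 0.07, 0, -0.2, -0.007, -0.001, 0, 0, 0.088, 0, -0.24, -0.008, -0.001, 0, 0, 0.105, 0, -0.284, -0.01, -0.001, 0, 0, 0.123, 0, -0.284, -0.01, -0.001, 0, 0, 0.123]}}

```text
t: 3.4
tool_pos: [0.6119, 0.1815, 0.0068]
orientation: [-2.241, -2.199, 0.008]
force: [-0.7, -1.3, -1.1]
opening: 0.0158
```

```bash
python3 - <<'E'
from h import *
plan(fw(0,.1325,0.008),-.8)
s,c=snap('scene','sc1.png'); crop(c,180,210,380,360,4,'sc1a.png'); s,c=snap('wrist','w2.png')
E
```

```text
t3.4 at [0.6119 0.1815 0.0068] jaw -1.1 tilt [-0.005 -0.003 -1.   ] F [-0.7 -1.3 -1.1] open 0.0158 | shift [-0.148   0.0007 -0.002 ] turn [-0.0029  0.0016 -0.0032]
```

View pics/sc1a.png

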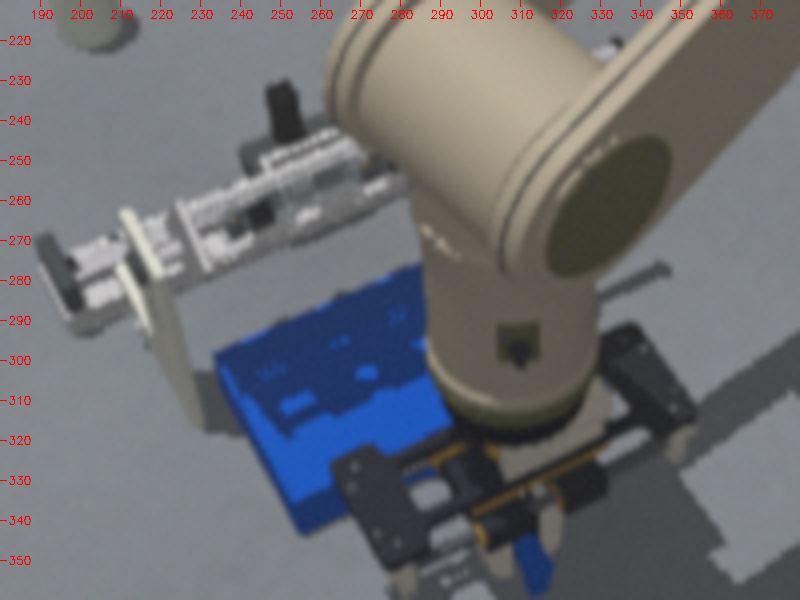

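View pics/w2.png

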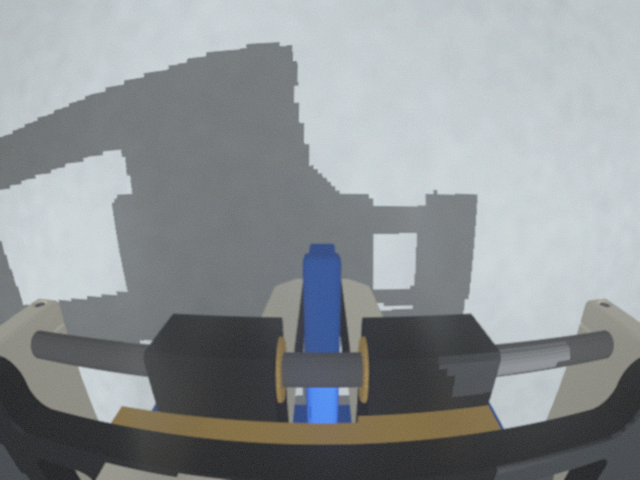

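```bash
python3 - <<'E'
from h import *
c=load('sc1.png')
for u,v in ((234,298),(253.5,334)): print(onz(c,u,v,.038).round(4))
print(onz(c,231,318,0))
E
```

```text
[ 0.7092 -0.0176  0.038 ]
[0.7113 0.0976 0.038 ]
[0.73314677 0.00629433 0.        ]
```

{"name": "jog_arm", "arguments": {"motion": [0, -0.03, 0, -0.001, 0, 0, 0, 0, -0.06, 0, -0.001, 0, 0, 0, 0, -0.09, 0, -0.001, 0, 0, 0, 0, -0.12, 0, -0.001, 0, 0, 0, 0, -0.147, 0.001, -0.001, 0, 0, 0, 0, -0.147, 0.001, -0.001, 0, 0, 0]}}

```text
t: 4.1
tool_pos: [0.6109, 0.1081, 0.0075]
orientation: [-2.24, -2.2, 0.008]
force: [0.4, -0.8, -2.3]
opening: 0.0157
```

```bash
python3 - <<'E'
from h import *
plan(fw(0,.1325,0.008),-.8)
s,c=snap('side','sd1.png'); crop(c,270,180,470,340,4,'sd1a.png');s,c=snap('scene','sc2.png'); crop(c,180,210,380,360,4,'sc2a.png')
E
```

```text
t4.1 at [0.6109 0.1081 0.0075] jaw -1.0 tilt [-0.005 -0.002 -1.   ] F [ 0.4 -0.8 -2.3] open 0.0157 | shift [-0.0013 -0.0001 -0.0011] turn [-0.003   0.0015 -0.0027]
```

View pics/sd1a.png

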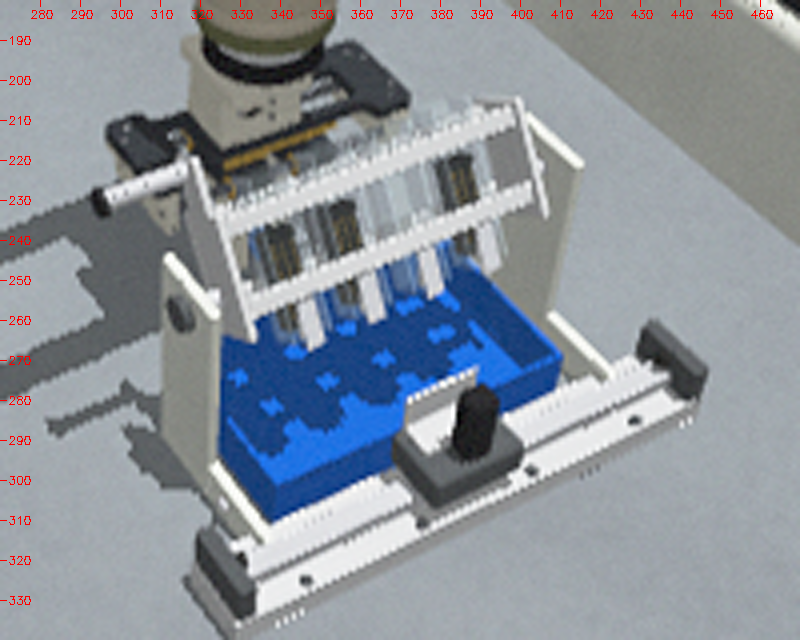

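View pics/sc2a.png

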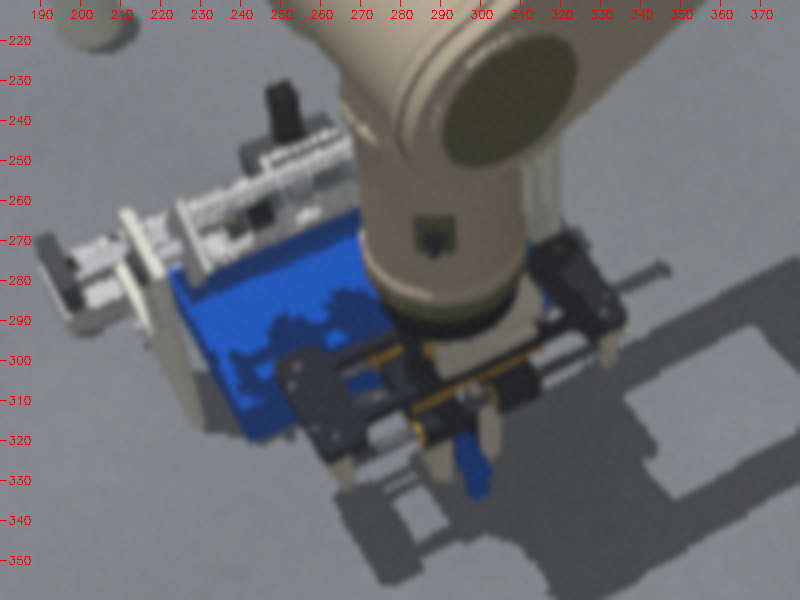

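```bash
python3 - <<'E'
from h import *
c=load('sd1.png')
a=onz(c,337.5,301.5,.038);b=onz(c,410,267.5,.038);print(a,b,np.linalg.norm(a-b),np.arctan2(b[1]-a[1],b[0]-a[0]),(a+b)/2+[0,.06,0], fw(0,-.004,0))
for u,v in ((338,310.5),(409.5,277)): print(onz(c,u,v,0))
c=load('sc2.png'); print(onz(c,243,317.5,.038),onz(c,222,277,.038))
E
```

```text
[ 0.49946873 -0.08770306  0.038     ] [ 0.71321552 -0.08759148  0.038     ] 0.21374681734802278 0.0005220028711037709 [ 0.60634213 -0.02764727  0.038     ] [ 0.608944   -0.02899961  0.        ]
[ 0.50362369 -0.08646713  0.        ]
[ 7.18699030e-01 -8.81595642e-02 -1.11022302e-16]
[0.71353788 0.04464161 0.038     ] [ 0.70911789 -0.09225937  0.038     ]
```

{"name": "jog_arm", "arguments": {"motion": [0.4, 0, 0, 0, 0, 0, 0, 0.4, 0, 0, 0, 0, 0, 0, 0.4, 0, 0, -0.04, 0, 0, 0, 0.4, 0, 0, -0.12, 0, 0, 0, 0.4, 0, 0, -0.22, 0, 0, 0, 0.4, 0, 0, -0.32, 0, 0, 0, 0.4, 0, 0, -0.42, 0, 0, 0, 0.4, 0, 0, -0.52, 0, 0, 0]}}

```text
t: 5.0
tool_pos: [0.6118, 0.111, 0.27]
orientation: [-2.238, -2.202, 0.006]
force: [1.5, -0.3, -0.1]
opening: 0.0374
```

```bash
python3 - <<'E'
from h import *
plan([.477,.019,.27],89.2)
E
```

```text
t5.0 at [0.6118 0.111  0.27  ] jaw -0.9 tilt [-0.004 -0.001 -1.   ] F [ 1.5 -0.3 -0.1] open 0.0374 | shift [-0.1884 -0.2665  0.0013] turn [-0.0026 -0.0012 -1.0016]
```

{"name": "jog_arm", "arguments": {"motion": [0.5, -0.188, -0.266, -0.02, 0, 0, -0.995, 0.5, -0.188, -0.266, -0.02, 0, 0, -0.995, 0.5, -0.188, -0.266, -0.02, 0, 0, -0.995, 0.5, -0.188, -0.266, -0.02, 0, 0, -0.995, 0.5, -0.188, -0.266, -0.02, 0, 0, -0.995, 0.5, -0.188, -0.266, -0.02, 0, 0, -0.995, 0.5, -0.188, -0.266, -0.02, 0, 0, -0.995, 0.5, -0.188, -0.266, -0.02, 0, 0, -0.995]}}

```text
t: 5.8
tool_pos: [0.4774, 0.0196, 0.2811]
orientation: [-0.595, -3.082, 0.003]
force: [0.3, -0.0, 0.2]
opening: 0.0463
```

```bash
python3 - <<'E'
from h import *
plan([.477,.019,.27],89.2)
E
```

```text
t5.8 at [0.4774 0.0196 0.2811] jaw 68.2 tilt [-0.003 -0.001 -1.   ] F [ 0.3 -0.   0.2] open 0.0463 | shift [ 0.0002 -0.0014  0.0222] turn [-0.0013 -0.0018 -0.2339]
```

{"name": "jog_arm", "arguments": {"motion": [0.5, 0, 0, 0.02, -0.001, -0.002, -0.234, 0.5, 0, 0, 0.02, -0.001, -0.002, -0.234, 0.5, 0, 0, 0.02, -0.001, -0.002, -0.234, 0.5, 0, 0, 0.02, -0.001, -0.002, -0.234]}}

```text
t: 6.2
tool_pos: [0.4774, 0.0201, 0.2714]
orientation: [0.019, 3.141, -0.001]
force: [0.4, 0.2, -0.6]
opening: 0.0465
```

```bash
python3 - <<'E'
from h import *
s,c=snap('wrist','w3.png')
plan([.477,.019,.178],89.2)
E
```

```text
t6.2 at [0.4774 0.02   0.2714] jaw 89.1 tilt [ 0.001 -0.    -1.   ] F [0.  0.  0.3] open 0.0469 | shift [ 0.001  -0.002   0.1869] turn [-0.0003  0.0005 -0.0006]
```

View pics/w3.png

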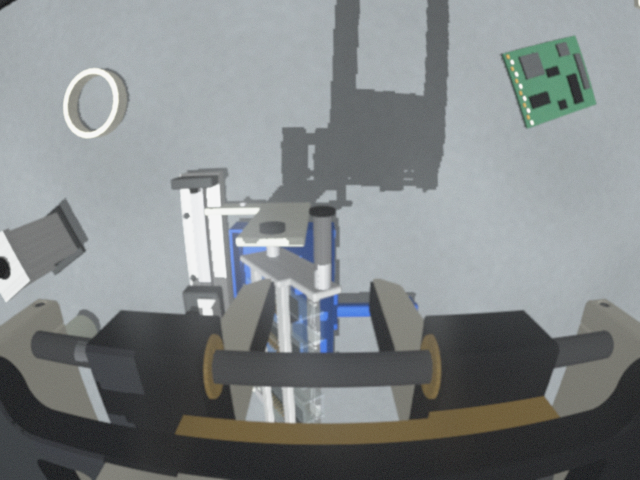

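The wrist view shows the handle cap at (322,211) and the bar down to (325,285), centred between the fingers. I'm going down onto it.

{"name": "jog_arm", "arguments": {"motion": [0.5, 0.001, -0.002, 0.06, 0, 0, 0, 0.5, 0.001, -0.002, 0.12, 0, 0, 0, 0.5, 0.001, -0.002, 0.17, 0, 0, 0, 0.5, 0.001, -0.002, 0.187, 0, 0, 0, 0, 0.001, -0.002, 0.187, 0, 0, 0, 0, 0.001, -0.002, 0.187, 0, 0, 0, 0, 0.001, -0.002, 0.187, 0, 0, 0, 0, 0.001, -0.002, 0.187, 0, 0, 0], "grip_force": 15}}

```text
t: 7.05
tool_pos: [0.4779, 0.019, 0.1795]
orientation: [0.024, 3.138, -0.001]
force: [0.5, -0.2, -0.2]
opening: 0.0193
```

```bash
python3 - <<'E'
from h import *
# arc: hinge y at feeder y=0, angle from 0.6 to 0
for th in (.6,.5,.4,.3,.2,.1,0):
    p=fw(-.132,.075*np.sin(th),.135+.075*np.cos(th)-.019); print(th,p.round(4)); plan(p,89.2)
E
```

```text
0.6 [0.4776 0.0192 0.1779]
t7.0 at [0.4779 0.019  0.1795] jaw 89.1 tilt [ 0.003 -0.001 -1.   ] F [ 0.5 -0.2 -0.2] open 0.0193 | shift [0.0007 0.0004 0.0031] turn [-0.0003  0.0021 -0.0007]
0.5 [0.4775 0.0128 0.1818]
t7.0 at [0.4779 0.019  0.1795] jaw 89.1 tilt [ 0.003 -0.001 -1.   ] F [ 0.5 -0.2 -0.2] open 0.0193 | shift [ 0.0007 -0.0123 -0.0047] turn [-0.0003  0.0021 -0.0007]
0.4 [0.4774 0.0061 0.1851]
t7.0 at [0.4779 0.019  0.1795] jaw 89.1 tilt [ 0.003 -0.001 -1.   ] F [ 0.5 -0.2 -0.2] open 0.0193 | shift [ 0.0006 -0.0258 -0.0112] turn [-0.0003  0.0021 -0.0007]
0.3 [ 0.4773 -0.001   0.1877]
t7.0 at [0.4779 0.019  0.1795] jaw 89.1 tilt [ 0.003 -0.001 -1.   ] F [ 0.5 -0.2 -0.2] open 0.0193 | shift [ 0.0006 -0.0399 -0.0164] turn [-0.0003  0.0021 -0.0007]
0.2 [ 0.4772 -0.0083  0.1895]
t7.0 at [0.4779 0.019  0.1795] jaw 89.1 tilt [ 0.003 -0.001 -1.   ] F [ 0.5 -0.2 -0.2] open 0.0193 | shift [ 0.0006 -0.0545 -0.0201] turn [-0.0003  0.0021 -0.0007]
0.1 [ 0.4771 -0.0157  0.1906]
t7.0 at [0.4779 0.019  0.1795] jaw 89.1 tilt [ 0.003 -0.001 -1.   ] F [ 0.5 -0.2 -0.2] open 0.0193 | shift [ 0.0005 -0.0693 -0.0223] turn [-0.0003  0.0021 -0.0007]
0 [ 0.477  -0.0232  0.191 ]
t7.0 at [0.4779 0.019  0.1795] jaw 89.1 tilt [ 0.003 -0.001 -1.   ] F [ 0.5 -0.2 -0.2] open 0.0193 | shift [ 0.0005 -0.0843 -0.023 ] turn [-0.0003  0.0021 -0.0007]
```

{"name": "jog_arm", "arguments": {"motion": [0, 0, 0, 0.002, 0, 0, 0, 0, 0, 0, 0.002, 0, 0, 0, 0, 0, -0.012, -0.005, 0, 0, 0, 0, 0, -0.026, -0.011, 0, 0, 0, 0, 0, -0.04, -0.016, 0, 0, 0, 0, 0, -0.054, -0.02, 0, 0, 0, 0, 0, -0.069, -0.022, 0, 0, 0, 0, 0, -0.078, -0.023, 0, 0, 0]}}

```text
t: 7.85
tool_pos: [0.4781, -0.0196, 0.1922]
orientation: [0.023, 3.136, 0.001]
force: [-0.3, 5.5, 5.0]
opening: 0.0116
```

```bash
python3 - <<'E'
from h import *
plan(fw(-.132,0,.191),89.2)
E
```

```text
t7.8 at [ 0.4781 -0.0196  0.1922] jaw 89.2 tilt [ 0.005  0.001 -1.   ] F [-0.3  5.5  5. ] open 0.0116 | shift [ 0.002  -0.0072  0.0023] turn [ 0.0005  0.0035 -0.0005]
```

{"name": "jog_arm", "arguments": {"motion": [0, 0, -0.004, 0.001, 0, 0, 0, 0, 0, -0.007, 0.001, 0, 0, 0, 0, 0, -0.007, 0.001, 0, 0, 0]}}

```text
t: 8.15
tool_pos: [0.4781, -0.0221, 0.1923]
orientation: [0.023, 3.136, 0.004]
force: [-1.6, 7.0, 5.4]
opening: 0.0113
```

{"name": "jog_arm", "arguments": {"motion": [0, 0, -0.003, 0.001, 0, 0, 0, 0, 0, -0.006, 0.001, 0, 0, 0, 0, 0, -0.006, 0.001, 0, 0, 0]}}

```text
t: 8.45
tool_pos: [0.4781, -0.0221, 0.1923]
orientation: [0.02, 3.135, 0.013]
force: [-1.2, 15.2, 4.6]
opening: 0.0113
```

The force rose to 15 N with no further motion, so the rack is at its upright stop. I'm releasing it and rising.

{"name": "jog_arm", "arguments": {"motion": [0.4, 0, 0.002, 0, 0, 0, 0, 0.4, 0, 0.004, 0, 0, 0, 0, 0.4, 0, 0.004, -0.03, 0, 0, 0, 0.4, 0, 0.004, -0.1, 0, 0, 0, 0.4, 0, 0.004, -0.2, 0, 0, 0, 0.4, 0, 0.004, -0.3, 0, 0, 0, 0.4, 0, 0.004, -0.3, 0, 0, 0]}}

```text
t: 9.15
tool_pos: [0.4798, -0.0222, 0.352]
orientation: [0.021, 3.122, 0.009]
force: [-0.4, -0.0, 0.2]
opening: 0.0375
```

```bash
python3 - <<'E'
from h import *
plan([.50,-.34,.33],89.2)
s,c=snap('scene','sc3.png'); crop(c,180,200,380,350,4,'sc3a.png');s,c=snap('side','sd3.png'); crop(c,270,180,470,340,4,'sd3a.png');
E
```

```text
t9.2 at [ 0.4798 -0.0222  0.352 ] jaw 89.2 tilt [ 0.02   0.005 -1.   ] F [-0.4 -0.   0.2] open 0.0375 | shift [-0.0482 -0.6352  0.0413] turn [0.0036 0.0124 0.0003]
```

View pics/sc3a.png

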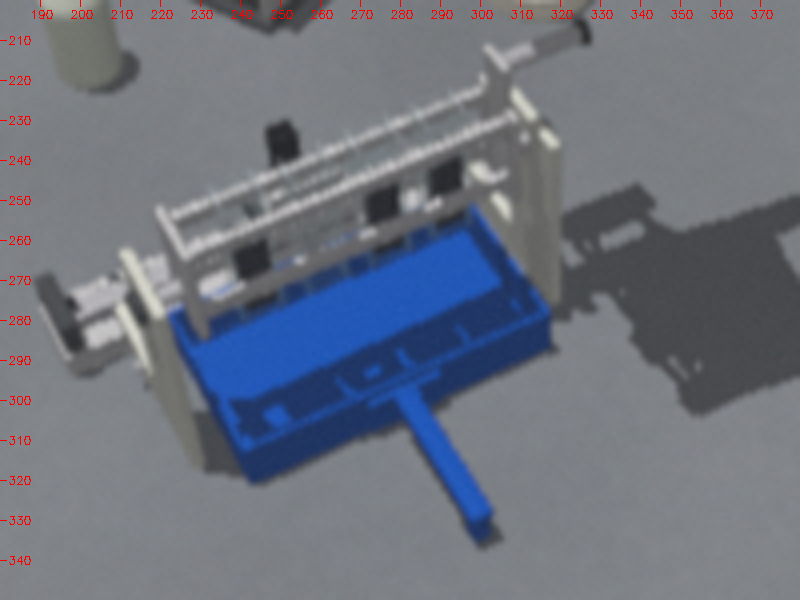

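View pics/sd3a.png

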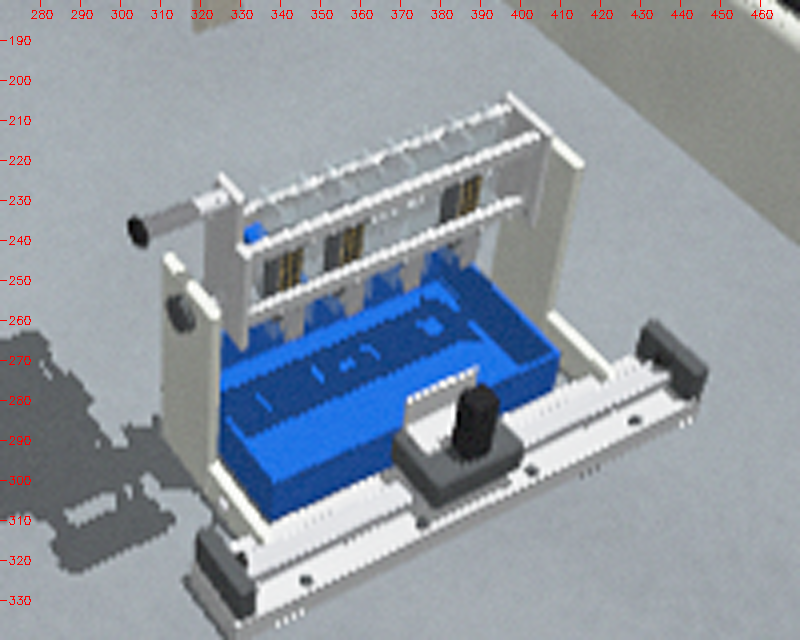

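The rack is upright with the tray beneath it, and connectors show in tubes 0, 1 and 3 (side view at (340,247), (355,240) and (385,225)). I'm moving to the rod stand.

{"name": "jog_arm", "arguments": {"motion": [0.7, -0.085, -0.7, 0.1, 0.004, 0.012, 0, 0.7, -0.085, -0.7, 0.1, 0.004, 0.012, 0, 0.7, -0.085, -0.7, 0.1, 0.004, 0.012, 0, 0.7, -0.085, -0.7, 0.1, 0.004, 0.012, 0, 0.7, -0.085, -0.7, 0.1, 0.004, 0.012, 0, 0.7, -0.085, -0.7, 0.1, 0.004, 0.012, 0, 0.7, -0.085, -0.7, 0.1, 0.004, 0.012, 0, 0.7, -0.085, -0.7, 0.1, 0.004, 0.012, 0]}}

```text
t: 10.05
tool_pos: [0.5139, -0.3763, 0.2874]
orientation: [-0.028, -3.127, -0.006]
force: [0.4, 0.5, -0.3]
opening: 0.0651
```

```bash
python3 - <<'E'
from h import *
s,c=snap('wrist','w4.png')
plan([.522,-.373,.22],89.2)
E
```

```text
t10.1 at [ 0.5143 -0.3748  0.2883] jaw 89.0 tilt [-0.014  0.005 -1.   ] F [ 0.   1.  -0.3] open 0.0649 | shift [-0.0172  0.0034  0.1363] turn [ 0.0027 -0.0089 -0.0023]
```

View pics/w4.png

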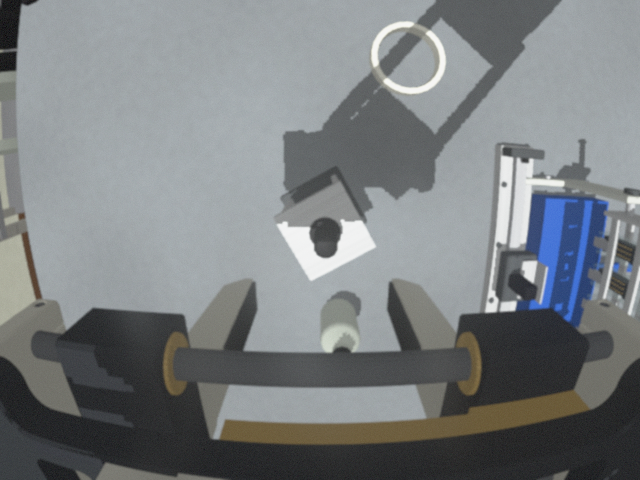

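```bash
python3 - <<'E'
from h import *
w=load('w4.png')
print(onz(w,325.5,247,.171).round(4)); print(np.array([onz(w,u,v,.122) for u,v in((275.5,222),(311,280.5),(376,244),(349,190))]).round(4))
d=load('sd3.png'); print(onz(d,440.5,360,.171))
E
```

```text
[ 0.5242 -0.3727  0.171 ]
[[ 0.5137 -0.4179  0.122 ]
 [ 0.5718 -0.3867  0.122 ]
 [ 0.5366 -0.3248  0.122 ]
 [ 0.4854 -0.3502  0.122 ]]
[ 0.52279316 -0.37084651  0.171     ]
```

```bash
python3 - <<'E'
from h import *
plan([.5238,-.3722,.130],89.2)
E
```

```text
t10.1 at [ 0.5143 -0.3748  0.2883] jaw 89.0 tilt [-0.014  0.005 -1.   ] F [ 0.   1.  -0.3] open 0.0649 | shift [-0.0233  0.0042  0.3163] turn [ 0.0027 -0.0089 -0.0023]
```

{"name": "jog_arm", "arguments": {"motion": [0.7, -0.023, 0.004, 0.07, 0.003, -0.009, -0.002, 0.7, -0.023, 0.004, 0.15, 0.003, -0.009, -0.002, 0.7, -0.023, 0.004, 0.22, 0.003, -0.009, -0.002, 0.7, -0.023, 0.004, 0.28, 0.003, -0.009, -0.002, 0.7, -0.023, 0.004, 0.316, 0.003, -0.009, -0.002, 0.7, -0.023, 0.004, 0.316, 0.003, -0.009, -0.002]}}

```text
t: 10.7
tool_pos: [0.5214, -0.3691, 0.1257]
orientation: [-0.021, -3.136, -0.007]
force: [-0.5, 0.4, -0.1]
opening: 0.0651
```

```bash
python3 - <<'E'
from h import *
plan([.5238,-.3722,.130],89.2)
E
```

```text
t10.7 at [ 0.5214 -0.3691  0.1257] jaw 89.2 tilt [-0.006  0.005 -1.   ] F [-0.5  0.4 -0.1] open 0.0651 | shift [-0.0048 -0.0061 -0.0087] turn [ 0.0029 -0.0037  0.0003]
```

{"name": "jog_arm", "arguments": {"motion": [0.7, -0.005, -0.006, -0.009, 0.003, -0.004, 0, 0.7, -0.005, -0.006, -0.009, 0.003, -0.004, 0, 0.7, -0.005, -0.006, -0.009, 0.003, -0.004, 0]}}

```text
t: 11.0
tool_pos: [0.5249, -0.3727, 0.1323]
orientation: [0.021, 3.139, -0.003]
force: [-0.5, 0.1, 0.2]
opening: 0.0649
```

```bash
python3 - <<'E'
from h import *
plan([.5238,-.3722,.130],89.2)
s,c=snap('side','sd4.png'); crop(c,370,300,510,440,5,'sd4a.png')
E
```

```text
t11.0 at [ 0.5249 -0.3727  0.1323] jaw 89.2 tilt [ 0.003 -0.002 -1.   ] F [-0.5  0.1  0.2] open 0.0649 | shift [0.0022 0.001  0.0047] turn [-0.0013  0.0019  0.0005]
```

View pics/sd4a.png

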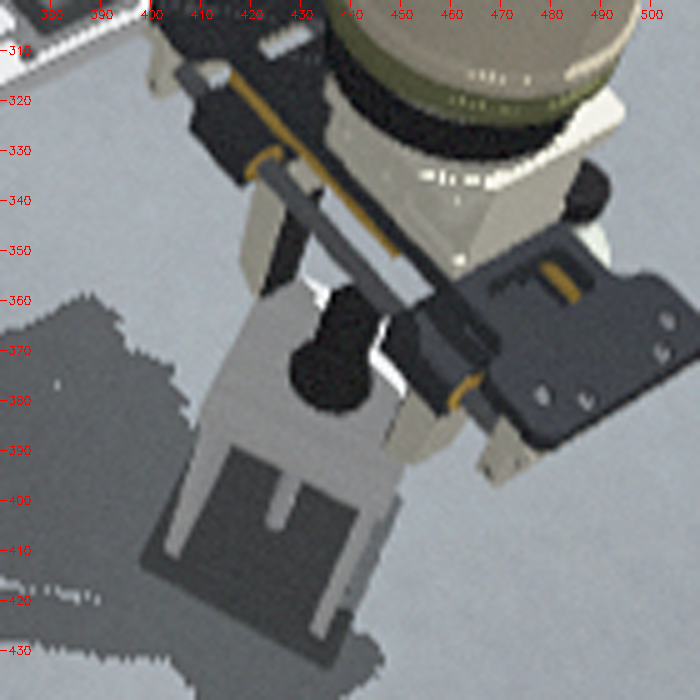

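The rod stands between the open fingers at (436,375), so I'm closing on it.

{"name": "jog_arm", "arguments": {"motion": [0, 0.001, 0, 0.004, -0.001, 0.002, 0, 0, 0.001, 0, 0.004, -0.001, 0.002, 0, 0, 0.001, 0, 0.004, -0.001, 0.002, 0, 0, 0.001, 0, 0.004, -0.001, 0.002, 0, 0, 0.001, 0, 0.004, -0.001, 0.002, 0, 0, 0.001, 0, 0.004, -0.001, 0.002, 0, 0, 0.001, 0, 0.004, -0.001, 0.002, 0, 0, 0.001, 0, 0.004, -0.001, 0.002, 0], "grip_force": 55}}

```text
t: 11.85
tool_pos: [0.5242, -0.3727, 0.13]
orientation: [-0.021, -3.141, 0.0]
force: [0.8, 0.9, 0.1]
opening: 0.0196
```

```bash
python3 - <<'E'
from h import *
plan([.5238,-.3722,.35],89.2)
E
```

```text
t11.8 at [ 0.5242 -0.3727  0.13  ] jaw 89.2 tilt [-0.001 -0.    -1.   ] F [0.8 0.9 0.1] open 0.0196 | shift [ 0.0011  0.0009 -0.4401] turn [-0.0001 -0.0004  0.0004]
```

{"name": "jog_arm", "arguments": {"motion": [0, 0, 0, -0.03, 0, 0, 0, 0, 0, 0, -0.08, 0, 0, 0, 0, 0, 0, -0.16, 0, 0, 0, 0, 0, 0, -0.25, 0, 0, 0, 0, 0, 0, -0.34, 0, 0, 0, 0, 0, 0, -0.42, 0, 0, 0, 0, 0, 0, -0.46, 0, 0, 0, 0, 0, 0, -0.46, 0, 0, 0]}}

```text
t: 12.65
tool_pos: [0.5253, -0.3735, 0.3661]
orientation: [0.021, 3.136, -0.009]
force: [1.0, -0.5, -0.7]
opening: 0.0192
```

```bash
python3 - <<'E'
from h import *
plan(fw(-.063,0,.36),89.2)
s,c=snap('side','sd5.png'); crop(c,330,180,530,380,4,'sd5a.png'); snap('wrist','w5.png')
E
```

```text
t12.7 at [ 0.5253 -0.3735  0.3661] jaw 89.2 tilt [ 0.006 -0.006 -1.   ] F [ 1.  -0.5 -0.7] open 0.0192 | shift [-0.032   0.6992  0.0084] turn [-0.0036  0.0038  0.0004]
```

View pics/sd5a.png

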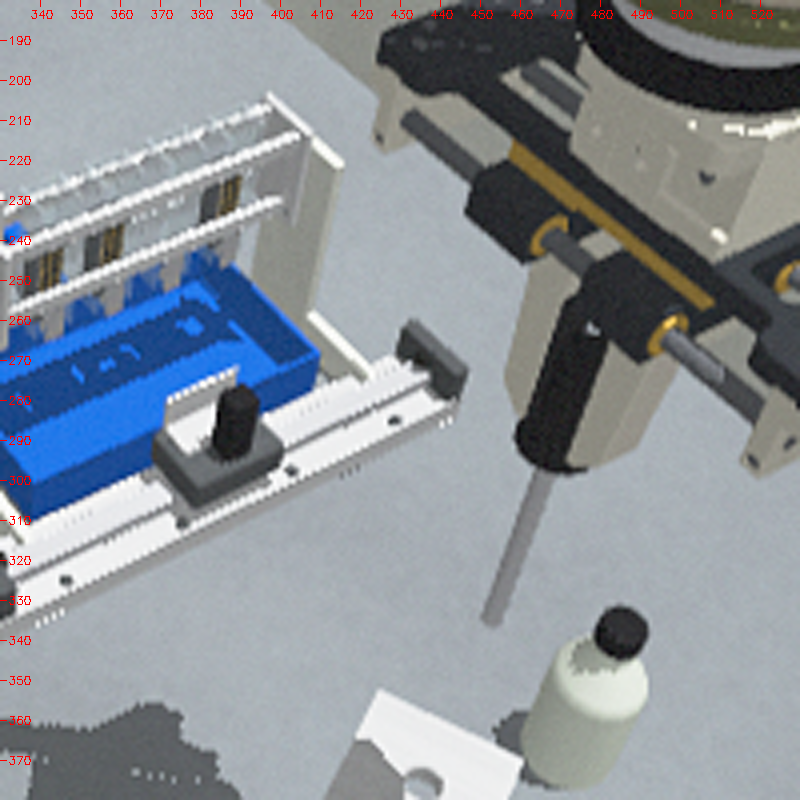

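View pics/w5.png

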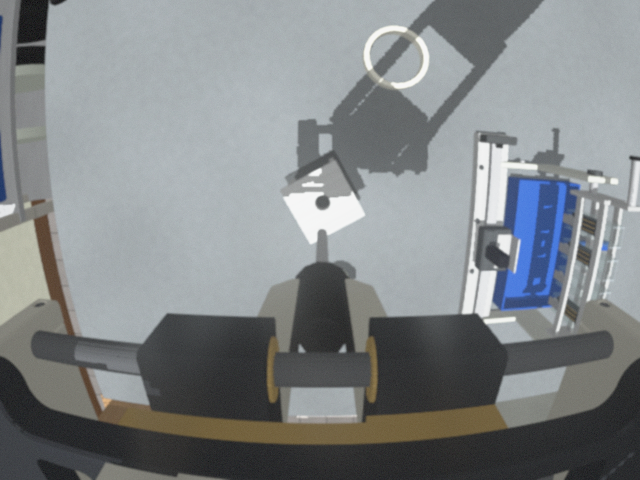

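```bash
python3 - <<'E'
from h import *
d=load('sd5.png'); w=load('w5.png'); print(tri((d,452.5,335),(w,321.5,234)), tri((d,452.5,335),(w,321.5,230)),w['pos'],d['pos'])
print(onz(d,436,375.8,.122),onz(w,322,202,.122))
# refined feeder: shuttle-side measures with upright rack. tube mouths rail ends
E
```

```text
(array([ 0.52628066, -0.37311295,  0.2462647 ]), [np.float64(0.0001987892706838924), np.float64(0.0001987892706839798)]) (array([ 0.52293382, -0.37383854,  0.24984842]), [np.float64(0.00094948609876675), np.float64(0.0009494860987666638)]) [ 0.52487621 -0.37302401  0.36257876] [ 0.52532638 -0.37345114  0.36607661]
[ 0.52279033 -0.37361025  0.122     ] [ 0.52368018 -0.37306665  0.122     ]
```

{"name": "jog_arm", "arguments": {"motion": [0, 0.04, 0.7, -0.01, -0.004, 0.004, 0, 0, 0.04, 0.7, -0.01, -0.004, 0.004, 0, 0, 0.04, 0.7, -0.01, -0.004, 0.004, 0, 0, 0.04, 0.7, -0.01, -0.004, 0.004, 0, 0, 0.04, 0.7, -0.01, -0.004, 0.004, 0, 0, 0.04, 0.7, -0.01, -0.004, 0.004, 0, 0, 0.04, 0.7, -0.01, -0.004, 0.004, 0, 0, 0.04, 0.7, -0.01, -0.004, 0.004, 0]}}

```text
t: 13.55
tool_pos: [0.5078, -0.0167, 0.3627]
orientation: [-0.011, -3.132, -0.013]
force: [0.6, -0.3, -1.6]
opening: 0.0189
```

{"name": "jog_arm", "arguments": {"motion": [0, 0, 0, 0, 0, 0, 0, 0, 0, 0, 0, 0, 0, 0]}}

```text
t: 13.75
tool_pos: [0.5071, -0.0168, 0.3607]
orientation: [-0.01, -3.129, -0.014]
force: [0.0, 0.3, -0.7]
opening: 0.0194
```

```bash
python3 - <<'E'
from h import *
s,c=snap('wrist','w6.png'); crop(c,160,120,480,360,2,'w6a.png')
plan(fw(-.063,0,.36),89.2)
E
```

```text
t13.8 at [ 0.5073 -0.0175  0.3611] jaw 89.6 tilt [-0.012  0.009 -1.   ] F [-1.  -0.2 -0.3] open 0.0195 | shift [-0.0775 -0.0127  0.0011] turn [ 0.0053 -0.0079  0.004 ]
```

View pics/w6a.png

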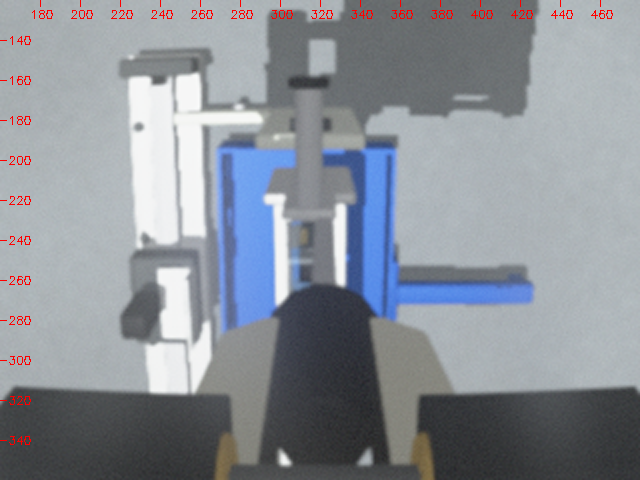

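```bash
python3 - <<'E'
from h import *
c=load('sc3.png'); d=load('sd3.png')
for n,a,b in (('+y near',(308,228.5),(331.5,232)),('+y far',(227,262.5),(397.5,207)),('-y near',(300.5,222),(332,243)),('-y far',(222.5,254),(404,213.5)),('cap',(325.5,207.5),(304.5,237.5))):
    x,r=tri((c,*a),(d,*b)); print(n,x.round(4),np.round(r,4))
E
```

```text
+y near [ 0.5144 -0.0098  0.187 ] [0.0097 0.0097]
+y far [ 0.7084 -0.0117  0.18  ] [0.0005 0.0005]
-y near [ 0.5087 -0.0382  0.18  ] [0.0008 0.0008]
-y far [ 0.7069 -0.0388  0.1804] [0.0001 0.0001]
cap [ 0.4493 -0.0225  0.2116] [0.0009 0.0009]
```

```bash
sed -i 's/^FC=.*/FC=np.array([.6085,-.0245]); FY=-.010/' h.py; python3 - <<'E'
from h import *
plan(fw(-.063,0,.345),89.4)
E
```

```text
t13.8 at [ 0.5073 -0.0175  0.3611] jaw 89.6 tilt [-0.012  0.009 -1.   ] F [-1.  -0.2 -0.3] open 0.0195 | shift [-0.0769 -0.0125  0.0312] turn [ 0.0054 -0.0079  0.0018]
```

{"name": "jog_arm", "arguments": {"motion": [0, -0.04, -0.0125, 0.01, 0.005, -0.008, 0.002, 0, -0.077, -0.0125, 0.025, 0.005, -0.008, 0.002, 0, -0.077, -0.0125, 0.031, 0.005, -0.008, 0.002, 0, -0.077, -0.0125, 0.031, 0.005, -0.008, 0.002, 0, -0.077, -0.0125, 0.031, 0.005, -0.008, 0.002]}}

```text
t: 14.3
tool_pos: [0.5451, -0.0246, 0.3451]
orientation: [-0.019, -3.141, -0.001]
force: [-0.5, -0.5, -0.0]
opening: 0.0192
```

```bash
python3 - <<'E'
from h import *
plan(fw(-.063,0,.330),89.4)
E
```

```text
t14.3 at [ 0.5451 -0.0246  0.3451] jaw 89.3 tilt [-0.     0.001 -1.   ] F [-0.5 -0.5 -0. ] open 0.0192 | shift [-0.0008  0.0015  0.0302] turn [ 0.0004 -0.0003 -0.001 ]
```

{"name": "jog_arm", "arguments": {"motion": [0, -0.001, 0.0015, 0.02, 0, 0, -0.001, 0, -0.001, 0.0015, 0.04, 0, 0, -0.001, 0, -0.001, 0.0015, 0.04, 0, 0, -0.001]}}

```text
t: 14.6
tool_pos: [0.5446, -0.0237, 0.3228]
orientation: [-0.016, -3.138, -0.002]
force: [-0.1, 0.0, -1.4]
opening: 0.0196
```

```bash
python3 - <<'E'
from h import *
plan(fw(-.063,0,.300),89.4)
s,d=snap('side','sd6.png'); crop(d,300,180,420,280,6,'sd6a.png'); s,c=snap('scene','sc6.png'); crop(c,230,180,350,270,6,'sc6a.png')
e=read_state()
print(proj(d,fw(-.063,0,.195)),proj(c,fw(-.063,0,.195)))
E
```

```text
t14.6 at [ 0.5446 -0.0237  0.3228] jaw 89.4 tilt [-0.003  0.001 -1.   ] F [-0.1  0.  -1.4] open 0.0196 | shift [-0.002  -0.0003  0.0456] turn [ 0.0006 -0.0022  0.0001]
[342.65411207 228.35021298] [289.05329927 227.09527995]
```

View pics/sd6a.png

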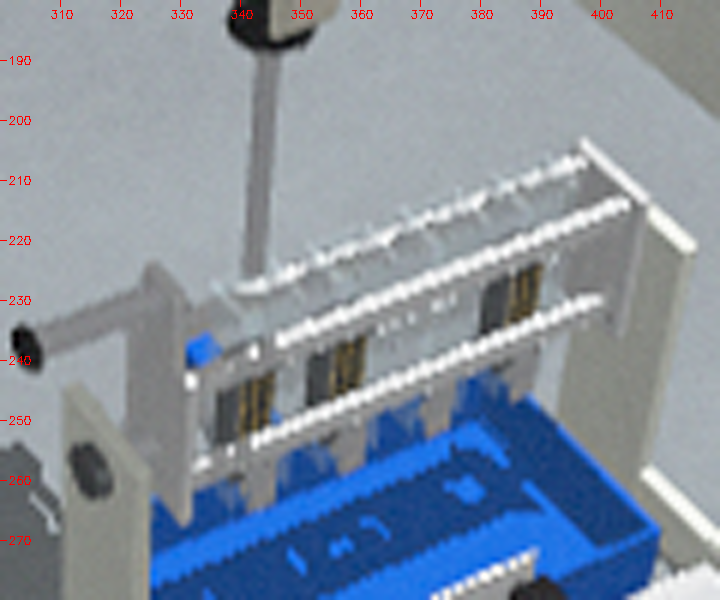

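View pics/sc6a.png

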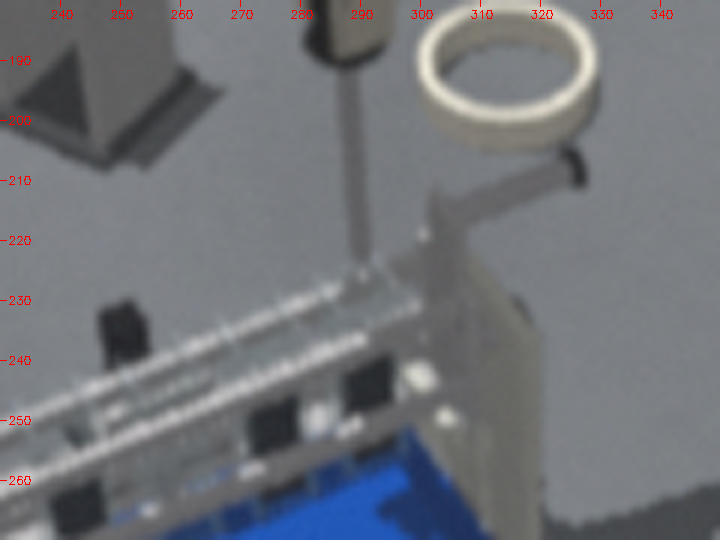

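{"name": "jog_arm", "arguments": {"motion": [0, -0.002, 0, 0.015, 0, -0.002, 0, 0, -0.002, 0, 0.03, 0, -0.002, 0, 0, -0.002, 0, 0.045, 0, -0.002, 0, 0, -0.002, 0, 0.06, 0, -0.002, 0, 0, -0.002, 0, 0.06, 0, -0.002, 0]}}

```text
t: 15.2
tool_pos: [0.5454, -0.0236, 0.2926]
orientation: [-0.016, -3.141, -0.002]
force: [-0.7, -0.1, -1.0]
opening: 0.0193
```

```bash
python3 - <<'E'
from h import *
plan(fw(-.063,0,.205),89.4)
s,d=snap('side','sd7.png'); crop(d,300,180,420,280,6,'sd7a.png'); s,c=snap('scene','sc7.png'); crop(c,230,180,350,270,6,'sc7a.png')
E
```

```text
t15.2 at [ 0.5454 -0.0236  0.2926] jaw 89.4 tilt [-0.001  0.001 -1.   ] F [-0.7 -0.1 -1. ] open 0.0193 | shift [-0.0004 -0.0006  0.1753] turn [ 0.0006 -0.0006  0.0001]
```

View pics/sd7a.png

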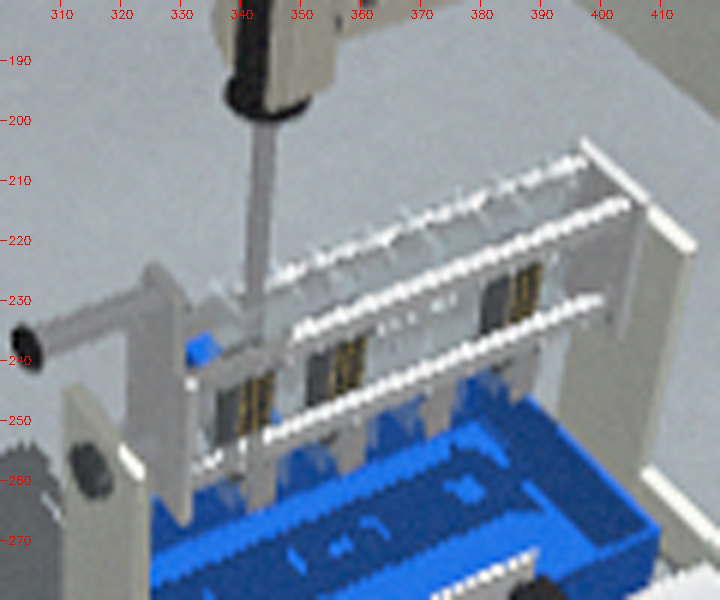

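View pics/sc7a.png

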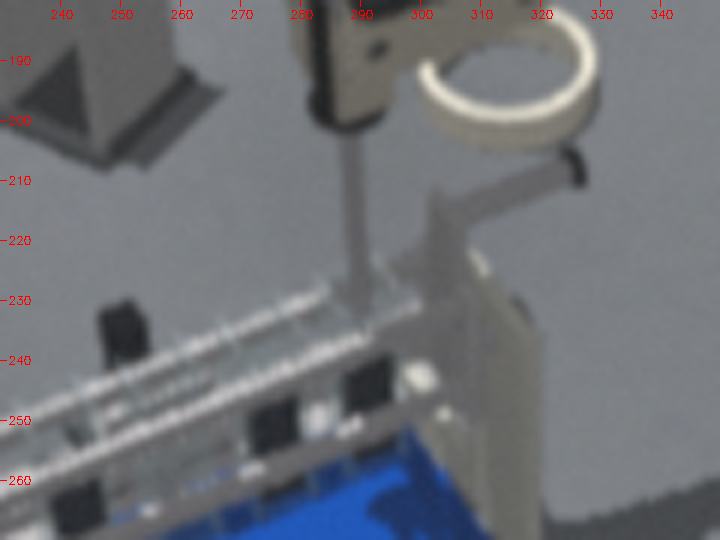

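{"name": "jog_arm", "arguments": {"motion": [0, 0, 0, 0.012, 0, 0, 0, 0, 0, 0, 0.022, 0, 0, 0, 0, 0, 0, 0.032, 0, 0, 0, 0, 0, 0, 0.042, 0, 0, 0, 0, 0, 0, 0.052, 0, 0, 0, 0, 0, 0, 0.062, 0, 0, 0]}}

```text
t: 15.9
tool_pos: [0.5462, -0.0238, 0.2632]
orientation: [0.016, 3.14, 0.001]
force: [-0.5, -0.5, 0.7]
opening: 0.0196
```

```bash
python3 - <<'E'
from h import *
plan(fw(-.063,0,.205),89.4)
E
```

```text
t15.9 at [ 0.5462 -0.0238  0.2632] jaw 89.4 tilt [ 0.002  0.001 -1.   ] F [-0.5 -0.5  0.7] open 0.0196 | shift [ 0.0015 -0.0003  0.1163] turn [0.0004 0.0011 0.0001]
```

```bash
python3 - <<'E'
from h import *
s,d=snap('side','sd8.png'); crop(d,300,180,420,280,6,'sd8a.png')
E
```

```text
(no output)
```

View pics/sd8a.png

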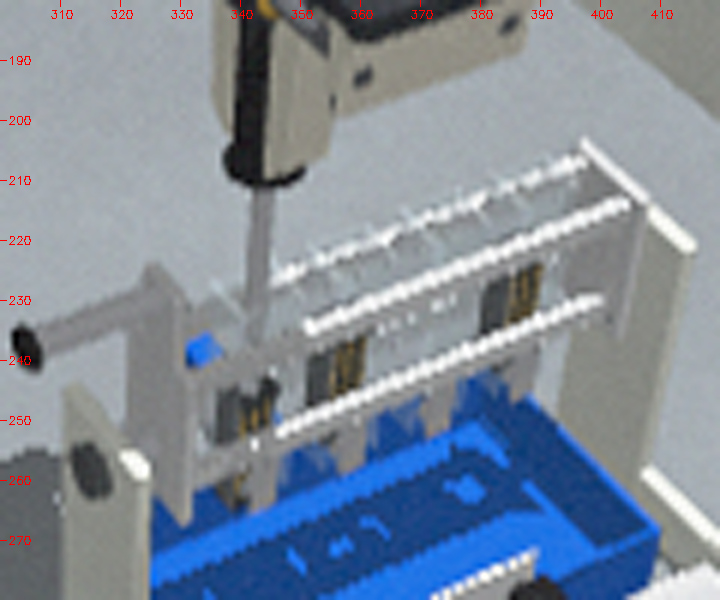

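The connector is moving down, with its pins now visible below the lower rail at (340,261). I'll continue the push.

{"name": "jog_arm", "arguments": {"motion": [0, 0.001, 0, 0.014, 0, 0.001, 0, 0, 0.001, 0, 0.028, 0, 0.001, 0, 0, 0.001, 0, 0.042, 0, 0.001, 0, 0, 0.001, 0, 0.056, 0, 0.001, 0, 0, 0.001, 0, 0.07, 0, 0.001, 0, 0, 0.001, 0, 0.084, 0, 0.001, 0]}}

```text
t: 16.55
tool_pos: [0.5452, -0.0236, 0.2194]
orientation: [-0.016, -3.14, -0.001]
force: [-0.4, -0.2, 2.1]
opening: 0.0192
```

```bash
python3 - <<'E'
from h import *
plan(fw(-.063,0,.2055),89.4)
E
```

```text
t16.6 at [ 0.5452 -0.0236  0.2194] jaw 89.4 tilt [-0.001  0.001 -1.   ] F [-0.4 -0.2  2.1] open 0.0192 | shift [-0.0006 -0.0005  0.0277] turn [ 0.0006 -0.0009  0.0001]
```

{"name": "jog_arm", "arguments": {"motion": [0, 0, 0, 0.01, 0, 0, 0, 0, 0, 0, 0.02, 0, 0, 0, 0, 0, 0, 0.027, 0, 0, 0, 0, 0, 0, 0.028, 0, 0, 0, 0, 0, 0, 0.028, 0, 0, 0]}}

```text
t: 17.05
tool_pos: [0.545, -0.0235, 0.2051]
orientation: [-0.016, -3.139, -0.002]
force: [-0.0, 0.7, -1.2]
opening: 0.019
```

```bash
python3 - <<'E'
from h import *
plan(fw(-.063,0,.2055),89.4)
s,d=snap('side','sd9.png'); crop(d,300,180,420,320,5,'sd9a.png')
s,c=snap('scene','sc9.png'); crop(c,210,200,350,320,5,'sc9a.png')
E
```

```text
t17.1 at [ 0.545  -0.0235  0.2051] jaw 89.4 tilt [-0.002  0.001 -1.   ] F [-0.   0.7 -1.2] open 0.019 | shift [-0.0011 -0.0007 -0.0009] turn [ 0.0007 -0.0014  0.0001]
```

View pics/sd9a.png

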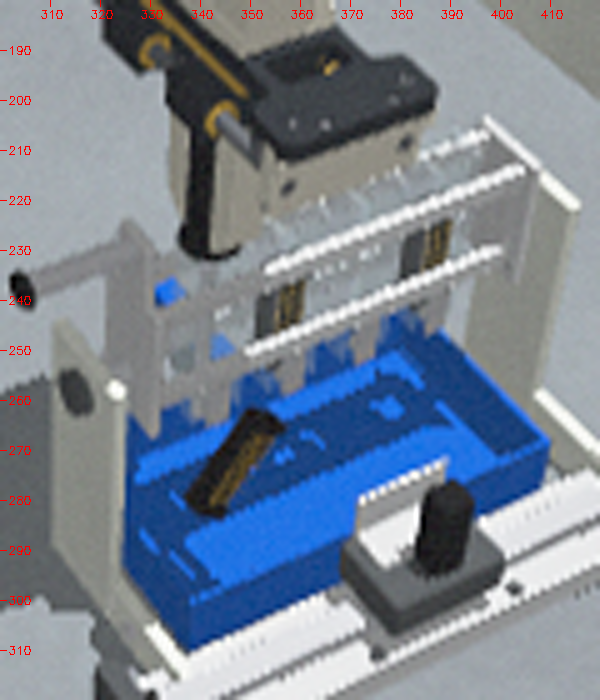

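View pics/sc9a.png

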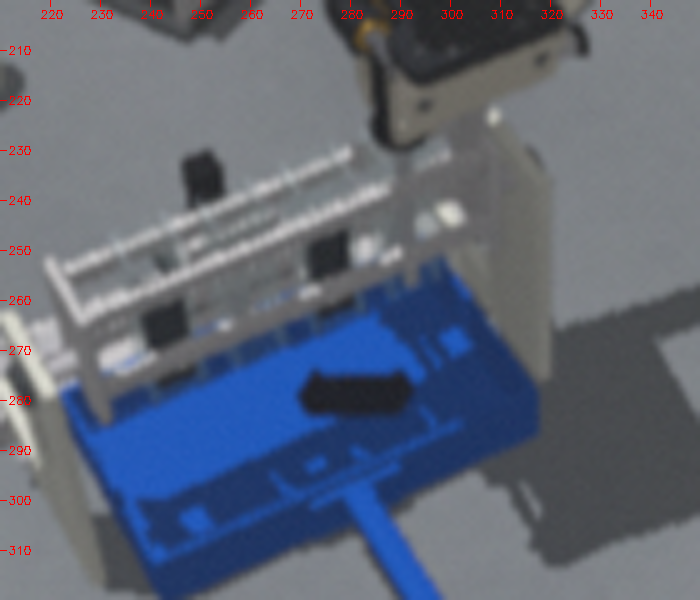

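Connector 0 now lies in the tray (side (345,272), scene (290,278)). I'm raising the rod and moving to tube 1.

{"name": "jog_arm", "arguments": {"motion": [0, 0, 0, -0.03, 0, 0, 0, 0, 0, 0, -0.08, 0, 0, 0, 0, 0, 0, -0.14, 0, 0, 0, 0, 0, 0, -0.2, 0, 0, 0, 0, 0, 0, -0.25, 0, 0, 0, 0, 0, 0, -0.27, 0, 0, 0, 0, 0, 0, -0.27, 0, 0, 0]}}

```text
t: 17.85
tool_pos: [0.5463, -0.0239, 0.3432]
orientation: [0.016, 3.139, 0.001]
force: [0.2, -0.7, -1.8]
opening: 0.0193
```

```bash
python3 - <<'E'
from h import *
plan(fw(-.021,0,.330),89.4)
E
```

```text
t17.9 at [ 0.5463 -0.0239  0.3432] jaw 89.4 tilt [ 0.003  0.    -1.   ] F [ 0.2 -0.7 -1.8] open 0.0193 | shift [-0.0823 -0.      0.0266] turn [0.0002 0.0019 0.0001]
```

{"name": "jog_arm", "arguments": {"motion": [0, -0.04, 0, 0.005, 0, 0.002, 0, 0, -0.082, 0, 0.015, 0, 0.002, 0, 0, -0.082, 0, 0.027, 0, 0.002, 0, 0, -0.082, 0, 0.027, 0, 0.002, 0, 0, -0.082, 0, 0.027, 0, 0.002, 0]}}

```text
t: 18.35
tool_pos: [0.5864, -0.0242, 0.3287]
orientation: [-0.016, -3.139, -0.001]
force: [0.5, -0.3, -0.9]
opening: 0.0191
```

```bash
python3 - <<'E'
from h import *
plan(fw(-.021,0,.2055),89.4)
s,d=snap('side','sd10.png'); crop(d,300,180,420,280,6,'sd10a.png');print(proj(d,fw(-.021,0,.195)))
E
```

```text
t18.4 at [ 0.5864 -0.0242  0.3287] jaw 89.4 tilt [-0.002  0.001 -1.   ] F [ 0.5 -0.3 -0.9] open 0.0191 | shift [-0.0028 -0.0003  0.2464] turn [ 0.0003 -0.0016  0.0001]
[358.58400231 222.14355233]
```

View pics/sd10a.png

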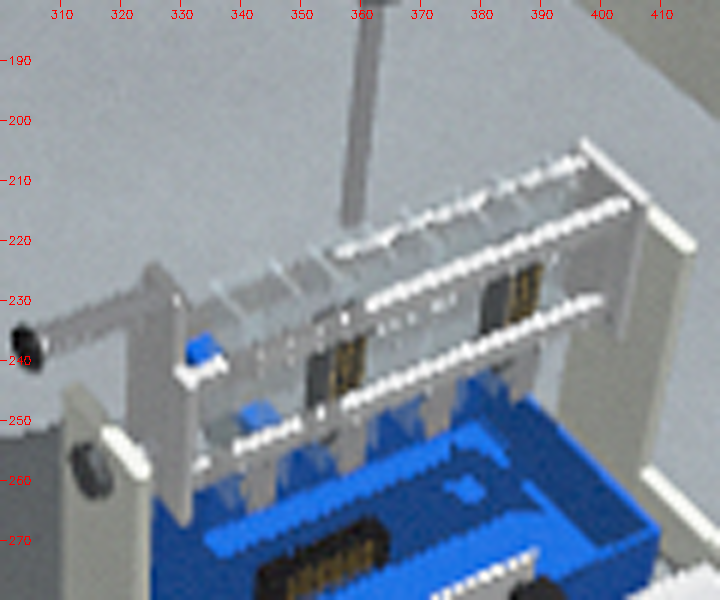

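{"name": "jog_arm", "arguments": {"motion": [0, -0.003, 0, 0.025, 0, -0.002, 0, 0, -0.003, 0, 0.05, 0, -0.002, 0, 0, -0.003, 0, 0.075, 0, -0.002, 0, 0, -0.003, 0, 0.09, 0, -0.002, 0, 0, -0.003, 0, 0.102, 0, -0.002, 0, 0, -0.003, 0, 0.114, 0, -0.002, 0, 0, -0.003, 0, 0.126, 0, -0.002, 0, 0, -0.003, 0, 0.138, 0, -0.002, 0]}}

```text
t: 19.2
tool_pos: [0.5884, -0.0243, 0.2607]
orientation: [0.016, 3.138, 0.0]
force: [-0.6, -0.1, 1.6]
opening: 0.0191
```

```bash
python3 - <<'E'
from h import *
plan(fw(-.021,0,.2055),89.4)
E
```

```text
t19.2 at [ 0.5884 -0.0243  0.2607] jaw 89.4 tilt [ 0.003  0.    -1.   ] F [-0.6 -0.1  1.6] open 0.0191 | shift [ 0.0022 -0.      0.1104] turn [0.0002 0.0021 0.    ]
```

{"name": "jog_arm", "arguments": {"motion": [0, 0.002, 0, 0.014, 0, 0.002, 0, 0, 0.002, 0, 0.028, 0, 0.002, 0, 0, 0.002, 0, 0.042, 0, 0.002, 0, 0, 0.002, 0, 0.056, 0, 0.002, 0, 0, 0.002, 0, 0.07, 0, 0.002, 0, 0, 0.002, 0, 0.084, 0, 0.002, 0, 0, 0.002, 0, 0.098, 0, 0.002, 0, 0, 0.002, 0, 0.11, 0, 0.002, 0]}}

```text
t: 20.0
tool_pos: [0.5872, -0.024, 0.2045]
orientation: [-0.016, -3.141, -0.001]
force: [-0.7, 2.1, -0.7]
opening: 0.0196
```

```bash
python3 - <<'E'
from h import *
plan(fw(-.021,0,.205),89.4)
s,d=snap('side','sd11.png'); crop(d,300,180,420,320,5,'sd11a.png')
E
```

```text
t20.0 at [ 0.5872 -0.024   0.2045] jaw 89.4 tilt [-0.001  0.001 -1.   ] F [-0.7  2.1 -0.7] open 0.0196 | shift [-0.0006 -0.0007 -0.001 ] turn [ 0.0005 -0.0007  0.0001]
```

View pics/sd11a.png

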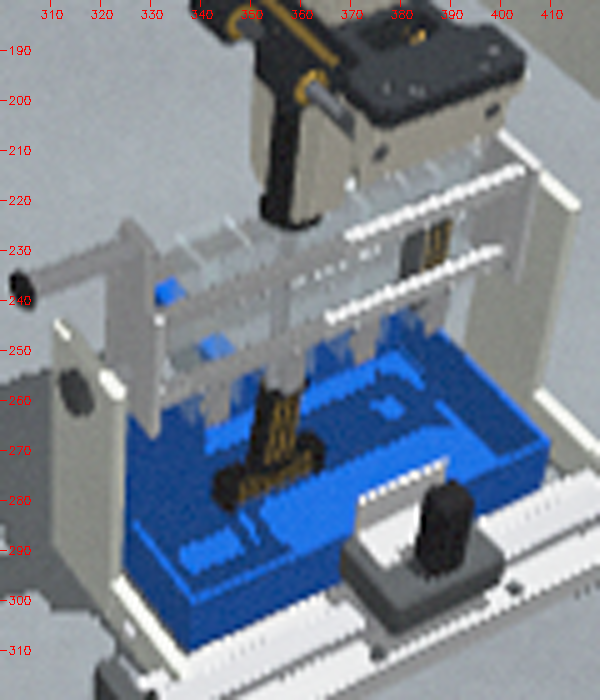

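{"name": "jog_arm", "arguments": {"motion": [0, 0, 0, 0, 0, 0, 0, 0, 0, 0, 0, 0, 0, 0]}}

```text
t: 20.25
tool_pos: [0.5866, -0.0239, 0.2031]
orientation: [-0.016, -3.139, -0.002]
force: [-0.4, 0.9, -1.5]
opening: 0.0193
```

```bash
python3 - <<'E'
from h import *
plan(fw(-.021,0,.205),89.4)
s,d=snap('side','sd12.png'); crop(d,310,220,410,310,6,'sd12a.png')
s,c=snap('scene','sc12.png'); crop(c,210,200,350,320,5,'sc12a.png')
E
```

```text
t20.2 at [ 0.5866 -0.0239  0.2031] jaw 89.4 tilt [-0.003  0.001 -1.   ] F [-0.4  0.9 -1.5] open 0.0193 | shift [-0.0018 -0.0008 -0.0037] turn [ 0.0006 -0.0019  0.0001]
```

View pics/sd12a.png

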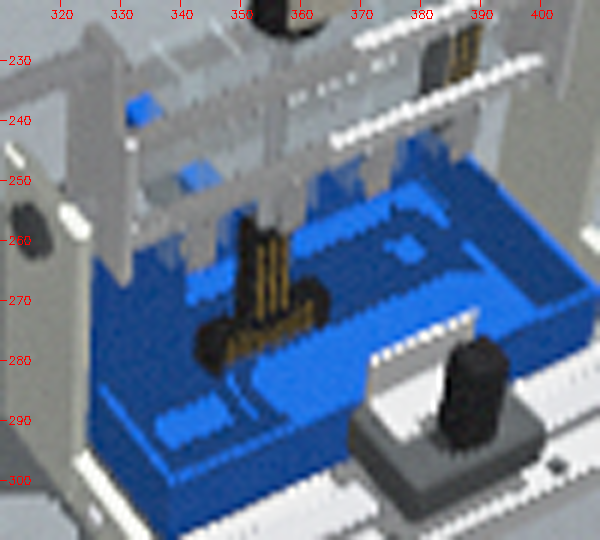

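View pics/sc12a.png

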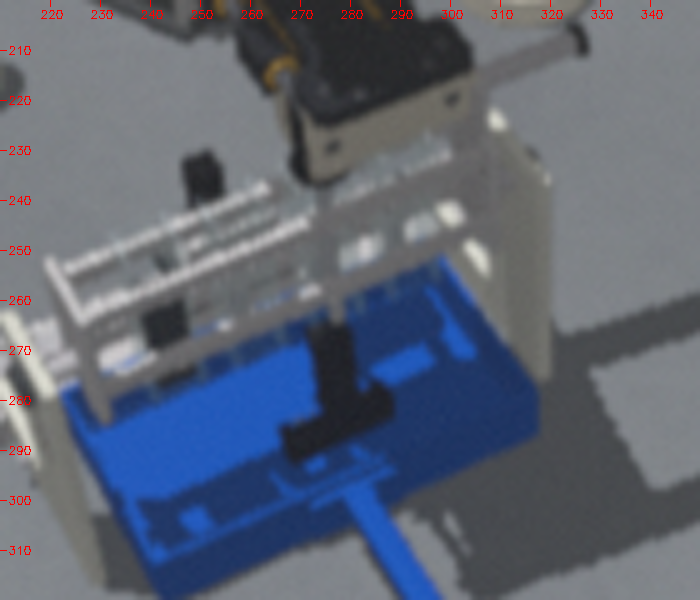

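Connector 1 is out of its tube and standing in the tray next to connector 0. Raising the rod and moving on to tube 3.

{"name": "jog_arm", "arguments": {"motion": [0, -0.002, 0, -0.03, 0, -0.002, 0, 0, -0.002, 0, -0.08, 0, -0.002, 0, 0, -0.002, 0, -0.14, 0, -0.002, 0, 0, -0.002, 0, -0.2, 0, -0.002, 0, 0, -0.002, 0, -0.25, 0, -0.002, 0, 0, -0.002, 0, -0.27, 0, -0.002, 0, 0, -0.002, 0, -0.27, 0, -0.002, 0]}}

```text
t: 21.05
tool_pos: [0.5889, -0.0243, 0.341]
orientation: [0.016, 3.137, 0.0]
force: [-0.2, 0.6, -1.8]
opening: 0.0194
```

```bash
python3 - <<'E'
from h import *
plan(fw(.063,0,.330),89.4)
E
```

```text
t21.1 at [ 0.5889 -0.0243  0.341 ] jaw 89.4 tilt [ 0.005  0.    -1.   ] F [-0.2  0.6 -1.8] open 0.0194 | shift [-1.65e-01  1.00e-04  2.28e-02] turn [0.0001 0.003  0.0001]
```

{"name": "jog_arm", "arguments": {"motion": [0, -0.05, 0, 0.005, 0, 0.003, 0, 0, -0.11, 0, 0.01, 0, 0.003, 0, 0, -0.165, 0, 0.023, 0, 0.003, 0, 0, -0.165, 0, 0.023, 0, 0.003, 0, 0, -0.165, 0, 0.023, 0, 0.003, 0, 0, -0.165, 0, 0.023, 0, 0.003, 0]}}

```text
t: 21.65
tool_pos: [0.6708, -0.0252, 0.3295]
orientation: [-0.016, -3.141, -0.0]
force: [0.1, 0.2, -0.3]
opening: 0.0193
```

```bash
python3 - <<'E'
from h import *
plan(fw(.063,0,.2055),89.4)
s,d=snap('side','sd13.png'); crop(d,310,180,430,290,6,'sd13a.png');print(proj(d,fw(.063,0,.195)))
E
```

```text
t21.6 at [ 0.6708 -0.0252  0.3295] jaw 89.4 tilt [-0.001  0.    -1.   ] F [ 0.1  0.2 -0.3] open 0.0193 | shift [-0.0017  0.      0.2481] turn [ 0.0001 -0.0006  0.0001]
[389.03011252 210.28103028]
```

View pics/sd13a.png

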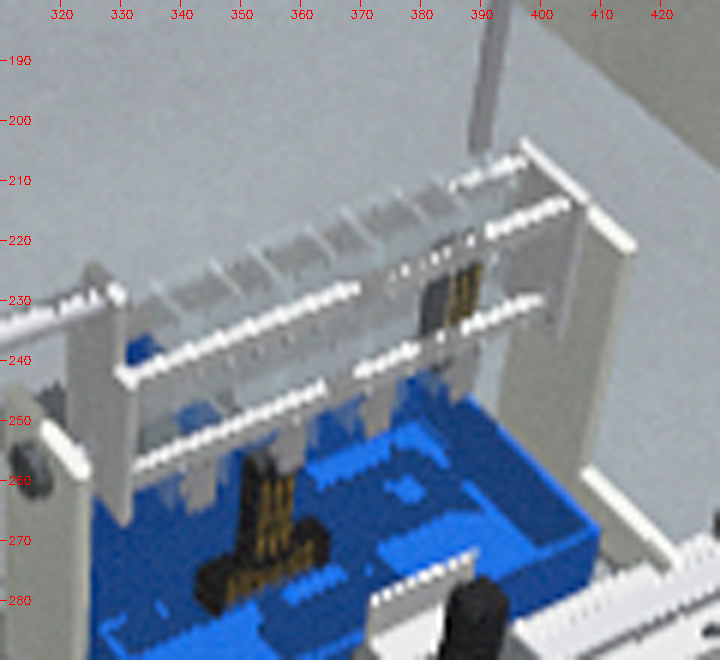

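{"name": "jog_arm", "arguments": {"motion": [0, -0.002, 0, 0.025, 0, 0, 0, 0, -0.002, 0, 0.05, 0, 0, 0, 0, -0.002, 0, 0.075, 0, 0, 0, 0, -0.002, 0, 0.09, 0, 0, 0, 0, -0.002, 0, 0.102, 0, 0, 0, 0, -0.002, 0, 0.114, 0, 0, 0, 0, -0.002, 0, 0.126, 0, 0, 0, 0, -0.002, 0, 0.138, 0, 0, 0]}}

```text
t: 22.5
tool_pos: [0.6723, -0.0253, 0.2617]
orientation: [0.016, 3.14, -0.0]
force: [-0.4, 0.3, 2.2]
opening: 0.0193
```

```bash
python3 - <<'E'
from h import *
plan(fw(.063,0,.2055),89.4)
E
```

```text
t22.5 at [ 0.6723 -0.0253  0.2617] jaw 89.4 tilt [ 0.002 -0.    -1.   ] F [-0.4  0.3  2.2] open 0.0193 | shift [0.0017 0.0003 0.1123] turn [-0.      0.0011 -0.    ]
```

{"name": "jog_arm", "arguments": {"motion": [0, 0.001, 0, 0.014, 0, 0.001, 0, 0, 0.001, 0, 0.028, 0, 0.001, 0, 0, 0.001, 0, 0.042, 0, 0.001, 0, 0, 0.001, 0, 0.056, 0, 0.001, 0, 0, 0.001, 0, 0.07, 0, 0.001, 0, 0, 0.001, 0, 0.084, 0, 0.001, 0, 0, 0.001, 0, 0.098, 0, 0.001, 0, 0, 0.001, 0, 0.112, 0, 0.001, 0]}}

```text
t: 23.3
tool_pos: [0.6717, -0.0247, 0.2047]
orientation: [-0.016, -3.141, -0.001]
force: [-0.4, 3.0, 0.4]
opening: 0.0193
```

{"name": "jog_arm", "arguments": {"motion": [0, 0, 0, 0, 0, 0, 0, 0, 0, 0, 0, 0, 0, 0]}}

```text
t: 23.5
tool_pos: [0.6711, -0.0245, 0.2037]
orientation: [-0.016, -3.139, -0.002]
force: [-0.5, 1.1, -2.1]
opening: 0.0191
```

```bash
python3 - <<'E'
from h import *
plan(fw(.063,0,.2055),89.4)
s,d=snap('side','sd14.png'); crop(d,310,180,430,310,6,'sd14a.png')
E
```

```text
t23.5 at [ 0.6711 -0.0245  0.2037] jaw 89.4 tilt [-0.002  0.001 -1.   ] F [-0.5  1.1 -2.1] open 0.0191 | shift [-0.0007 -0.0013 -0.0036] turn [ 0.0007 -0.0014  0.0003]
```

View pics/sd14a.png

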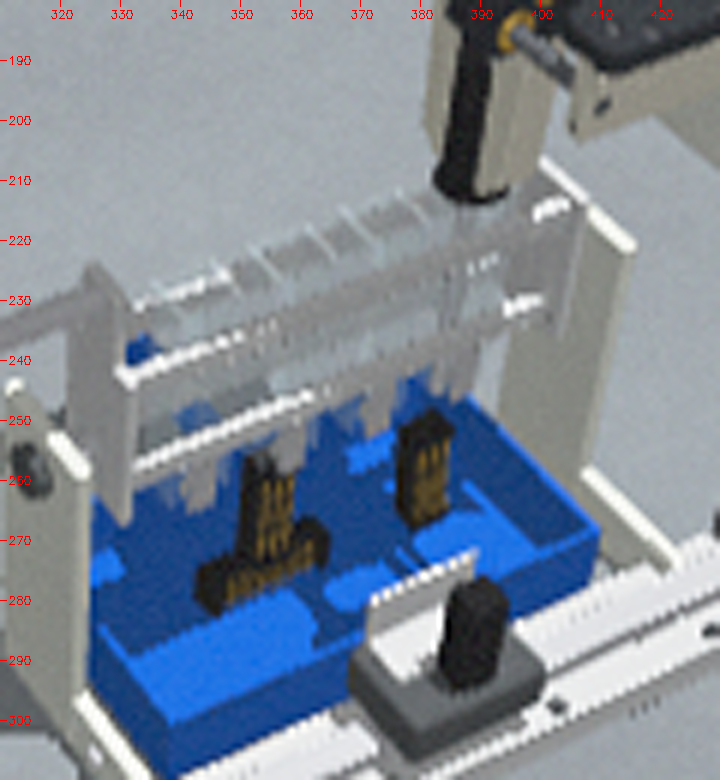

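All three connectors are in the tray: connector 0 lying, 1 and 3 standing. I'm raising the rod and returning it to the stand.

{"name": "jog_arm", "arguments": {"motion": [0, -0.001, 0, -0.03, 0, -0.002, 0, 0, -0.001, 0, -0.08, 0, -0.002, 0, 0, -0.001, 0, -0.14, 0, -0.002, 0, 0, -0.001, 0, -0.2, 0, -0.002, 0, 0, -0.001, 0, -0.26, 0, -0.002, 0, 0, -0.001, 0, -0.32, 0, -0.002, 0, 0, -0.001, 0, -0.32, 0, -0.002, 0]}}

```text
t: 24.25
tool_pos: [0.6736, -0.0253, 0.3722]
orientation: [0.016, 3.13, -0.001]
force: [0.1, -0.4, 0.4]
opening: 0.0192
```

```bash
python3 - <<'E'
from h import *
plan([.5232,-.3733,.33],89.4)
E
```

```text
t24.2 at [ 0.6736 -0.0253  0.3722] jaw 89.4 tilt [ 0.012 -0.001 -1.   ] F [ 0.1 -0.4  0.4] open 0.0192 | shift [ 0.2944 -0.699   0.0812] turn [-0.0004  0.0077  0.    ]
```

{"name": "jog_arm", "arguments": {"motion": [0, 0.294, -0.699, 0.02, 0, 0.008, 0, 0, 0.294, -0.699, 0.02, 0, 0.008, 0, 0, 0.294, -0.699, 0.02, 0, 0.008, 0, 0, 0.294, -0.699, 0.02, 0, 0.008, 0, 0, 0.294, -0.699, 0.02, 0, 0.008, 0, 0, 0.294, -0.699, 0.02, 0, 0.008, 0, 0, 0.294, -0.699, 0.02, 0, 0.008, 0, 0, 0.294, -0.699, 0.02, 0, 0.008, 0]}}

```text
t: 25.05
tool_pos: [0.5206, -0.3768, 0.3603]
orientation: [-0.021, -3.14, 0.003]
force: [0.9, -0.4, -0.8]
opening: 0.0192
```

{"name": "jog_arm", "arguments": {"motion": [0, 0, 0, 0, 0, 0, 0, 0, 0, 0, 0, 0, 0, 0]}}

```text
t: 25.25
tool_pos: [0.5198, -0.3776, 0.36]
orientation: [-0.025, -3.139, 0.002]
force: [0.1, 0.8, -1.8]
opening: 0.0191
```

```bash
python3 - <<'E'
from h import *
plan([.5232,-.3733,.26],89.4)
E
```

```text
t25.2 at [ 0.5198 -0.3776  0.36  ] jaw 89.1 tilt [-0.002 -0.001 -1.   ] F [ 0.1  0.8 -1.8] open 0.0191 | shift [-0.0072  0.009   0.1999] turn [-0.0009 -0.0013 -0.0035]
```

{"name": "jog_arm", "arguments": {"motion": [0, -0.007, 0.009, 0.07, -0.001, -0.001, -0.003, 0, -0.007, 0.009, 0.14, -0.001, -0.001, -0.003, 0, -0.007, 0.009, 0.19, -0.001, -0.001, -0.003, 0, -0.007, 0.009, 0.19, -0.001, -0.001, -0.003, 0, -0.007, 0.009, 0.19, -0.001, -0.001, -0.003]}}

```text
t: 25.75
tool_pos: [0.5237, -0.372, 0.2655]
orientation: [-0.015, -3.141, -0.001]
force: [1.7, 0.2, -0.4]
opening: 0.0193
```

```bash
python3 - <<'E'
from h import *
plan([.5232,-.3733,.25],89.4)
s,d=snap('side','sd15.png'); crop(d,390,280,510,400,6,'sd15a.png'); s,w=snap('wrist','w15.png'); crop(w,240,140,400,280,4,'w15a.png')
E
```

```text
t25.8 at [ 0.5237 -0.372   0.2655] jaw 89.5 tilt [-0.001  0.001 -1.   ] F [ 1.7  0.2 -0.4] open 0.0193 | shift [ 0.001  -0.0027  0.031 ] turn [ 0.0004 -0.0005  0.0006]
```

View pics/sd15a.png

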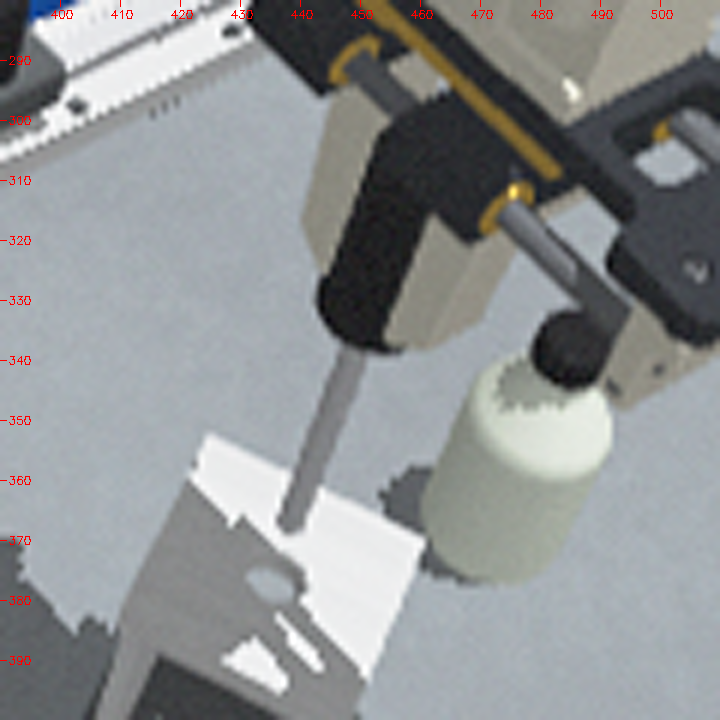

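View pics/w15a.png

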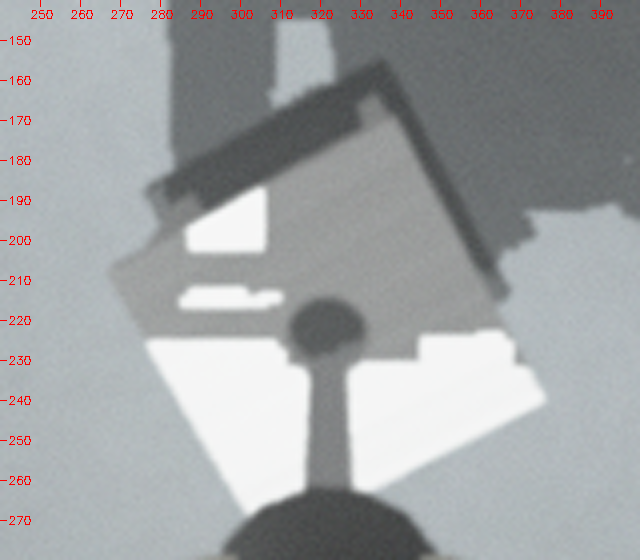

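```bash
python3 - <<'E'
from h import *
d=load('sd15.png'); w=load('w15.png')
print(onz(d,435.5,377,.122),onz(w,321.8,222,.122)); print('tip',tri((d,438.3,368.5),(w,322.3,228)))
print(proj(d,[.5237,-.372,.1475]))
E
```

```text
[ 0.52041112 -0.37496645  0.122     ] [ 0.52268449 -0.37250052  0.122     ]
tip (array([ 0.52233518, -0.3724152 ,  0.14578258]), [np.float64(0.0005134705919180745), np.float64(0.0005134705919179159)])
[438.62143773 367.43200076]
```

{"name": "jog_arm", "arguments": {"motion": [0, 0.001, -0.002, 0.02, 0, 0, 0, 0, 0.001, -0.002, 0.045, 0, 0, 0, 0, 0.001, -0.002, 0.07, 0, 0, 0, 0, 0.001, -0.002, 0.07, 0, 0, 0]}}

```text
t: 26.25
tool_pos: [0.5226, -0.3733, 0.2291]
orientation: [-0.016, -3.14, -0.002]
force: [-0.8, -0.2, -1.2]
opening: 0.0194
```

```bash
python3 - <<'E'
from h import *
plan([.5232,-.3730,.131],89.4)
s,d=snap('side','sd16.png'); crop(d,390,300,490,400,6,'sd16a.png')
E
```

```text
t26.2 at [ 0.5226 -0.3733  0.2291] jaw 89.4 tilt [-0.002  0.001 -1.   ] F [-0.8 -0.2 -1.2] open 0.0194 | shift [-0.0014  0.0004  0.1961] turn [ 0.0008 -0.001   0.0001]
```

View pics/sd16a.png

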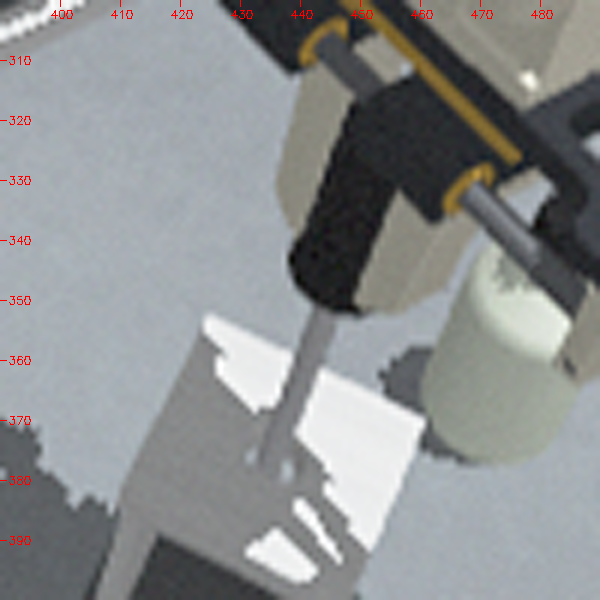

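The shaft tip has entered the hole at (435,377) with no side force, so I'm lowering it.

{"name": "jog_arm", "arguments": {"motion": [0, -0.001, 0, 0.03, 0, 0, 0, 0, -0.001, 0, 0.06, 0, 0, 0, 0, -0.001, 0, 0.09, 0, 0, 0, 0, -0.001, 0, 0.12, 0, 0, 0, 0, -0.001, 0, 0.15, 0, 0, 0, 0, -0.001, 0, 0.175, 0, 0, 0, 0, -0.001, 0, 0.19, 0, 0, 0, 0, -0.001, 0, 0.19, 0, 0, 0]}}

```text
t: 27.1
tool_pos: [0.5227, -0.373, 0.1337]
orientation: [-0.016, -3.139, -0.003]
force: [-0.5, 0.1, -0.6]
opening: 0.0194
```

```bash
python3 - <<'E'
from h import *
plan([.5232,-.3730,.1305],89.4)
E
```

```text
t27.1 at [ 0.5227 -0.373   0.1337] jaw 89.4 tilt [-0.002  0.002 -1.   ] F [-0.5  0.1 -0.6] open 0.0194 | shift [-0.0009  0.      0.0063] turn [ 0.0012 -0.0016  0.0001]
```

{"name": "jog_arm", "arguments": {"motion": [0, -0.001, 0, 0.003, 0, 0, 0, 0, -0.001, 0, 0.006, 0, 0, 0, 0, -0.001, 0, 0.006, 0, 0, 0]}}

```text
t: 27.4
tool_pos: [0.5235, -0.3732, 0.1311]
orientation: [-0.016, -3.14, -0.002]
force: [-0.7, -0.1, -0.8]
opening: 0.0195
```

{"name": "jog_arm", "arguments": {"motion": [0.5, 0, 0, 0, 0, 0, 0, 0.5, 0, 0, 0, 0, 0, 0, 0.5, 0, 0, 0, 0, 0, 0, 0.5, 0, 0, 0, 0, 0, 0, 0.5, 0, 0, 0, 0, 0, 0, 0.5, 0, 0, 0, 0, 0, 0]}}

```text
t: 28.0
tool_pos: [0.5235, -0.3732, 0.1311]
orientation: [-0.016, -3.14, -0.002]
force: [-0.3, -0.5, -0.1]
opening: 0.0466
```

```bash
python3 - <<'E'
from h import *
plan([.5232,-.3730,.33],89.4)
s,d=snap('side','sd17.png'); crop(d,390,300,490,400,6,'sd17a.png')
E
```

```text
t28.0 at [ 0.5235 -0.3732  0.1311] jaw 89.4 tilt [-0.002  0.001 -1.   ] F [-0.3 -0.5 -0.1] open 0.0466 | shift [ 0.0013  0.001  -0.3978] turn [ 0.0009 -0.0012  0.0001]
```

View pics/sd17a.png

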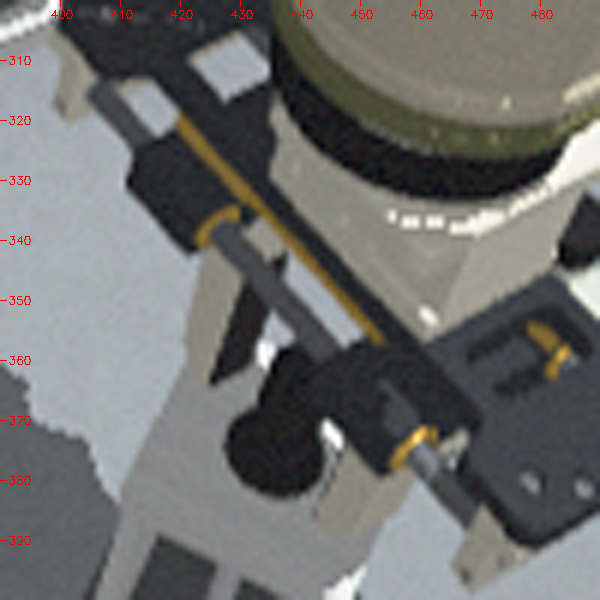

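The rod is hanging on its guard. I'm rising clear of it.

{"name": "jog_arm", "arguments": {"motion": [0.5, 0, 0, -0.03, 0, 0, 0, 0.5, 0, 0, -0.1, 0, 0, 0, 0.5, 0, 0, -0.18, 0, 0, 0, 0.5, 0, 0, -0.26, 0, 0, 0, 0.5, 0, 0, -0.34, 0, 0, 0, 0.5, 0, 0, -0.4, 0, 0, 0, 0.5, 0, 0, -0.4, 0, 0, 0]}}

```text
t: 28.75
tool_pos: [0.5254, -0.3747, 0.3393]
orientation: [0.016, 3.135, -0.009]
force: [-0.3, -0.2, 1.0]
opening: 0.0466
```

```bash
python3 - <<'E'
from h import *
s,d=snap('side','sd18.png'); crop(d,280,180,480,400,3,'sd18a.png')
s,c=snap('scene','sc18.png'); crop(c,180,130,380,350,3,'sc18a.png')
plan([.61,.17,.33],-.6)
E
```

```text
t28.9 at [ 0.5242 -0.3738  0.333 ] jaw 89.4 tilt [ 0. -0. -1.] F [ 0.6 -1.1 -1. ] open 0.0463 | shift [-0.1604  1.0893  0.0056] turn [-0.0000e+00  4.0000e-04  1.0001e+00]
```

View pics/sd18a.png

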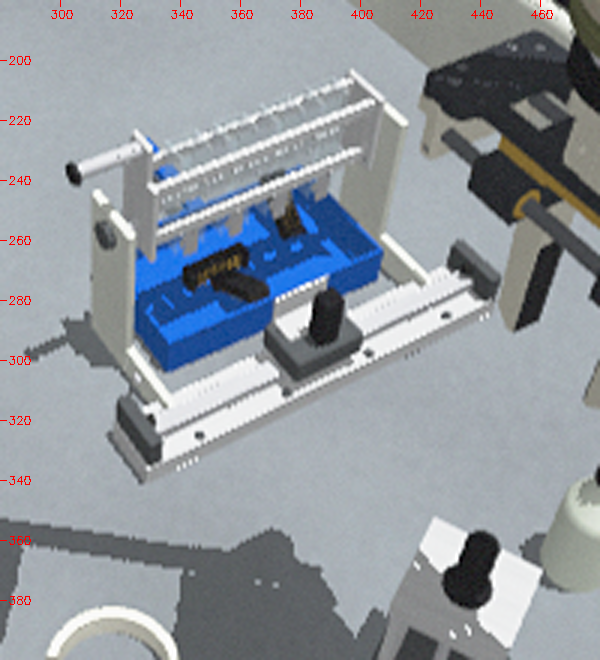

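View pics/sc18a.png

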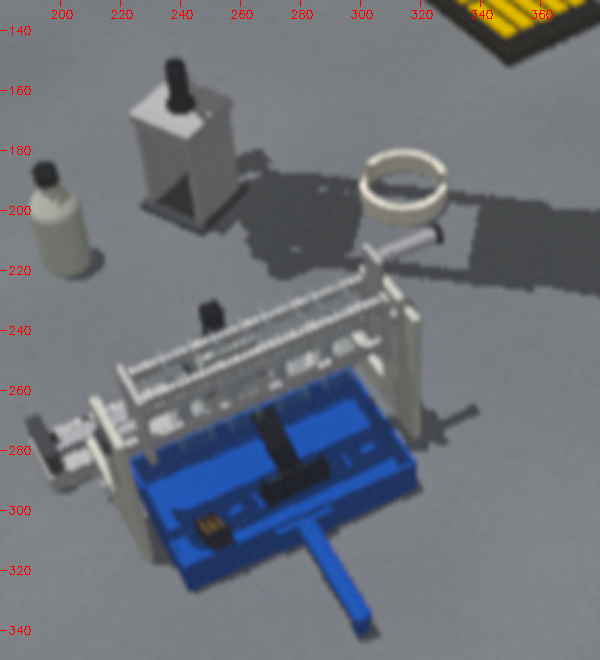

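The tray has been knocked about 2–3 cm towards +y. All three connectors are still inside it, with connector 1 toppled and 3 near its +y wall. I'm re-measuring the tray.

```bash
python3 - <<'E'
from h import *
c=load('sc18.png'); crop(c,210,250,330,350,6,'sc18b.png')
hsv=cv2.cvtColor(c['frame'],cv2.COLOR_RGB2HSV)
m=cv2.inRange(hsv,(105,140,60),(125,255,255)); m[:230]=0
k=max(cv2.findContours(m,0,2)[0],key=cv2.contourArea); print(cv2.approxPolyDP(cv2.convexHull(k),1.5,True)[:,0].tolist())
d=load('sd18.png'); crop(d,310,210,420,310,6,'sd18b.png')
E
```

```text
[[297, 255], [317, 283], [317, 292], [302, 339], [299, 340], [243, 325], [227, 295], [224, 283], [290, 255]]
```

View pics/sc18b.png

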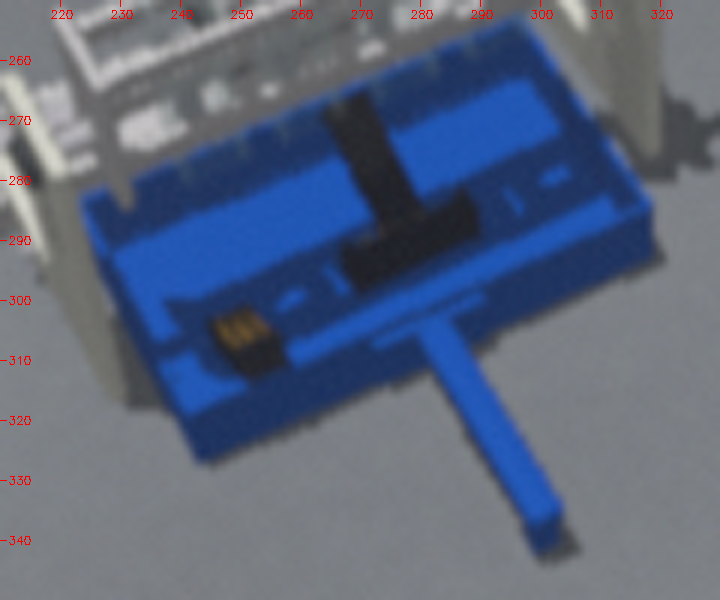

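View pics/sd18b.png

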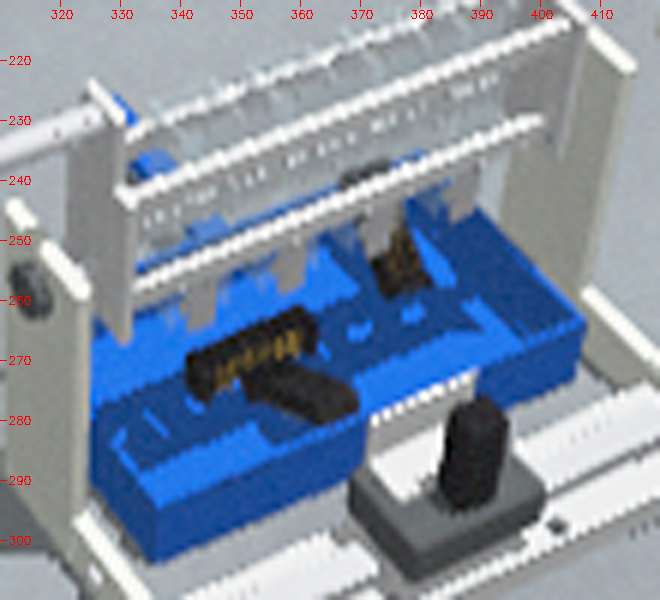

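```bash
python3 - <<'E'
from h import *
c=load('sc18.png'); d=load('sd18.png')
for p in ((224,283),(242,319),(318,285),(297,253.5)): print(p,onz(c,*p,.038).round(4))
print('bar end',onz(c,300,336.5,.032),'base',onz(c,281.5,304,.032))
for p in ((336.5,293.5),(407.5,264)): print('sd',onz(d,*p,.038).round(4))
print('conn3 bottom',onz(d,378,257,.005),'top',tri((c,248,302.5),(d,371,241)))
E
```

```text
(224, 283) [ 0.7122 -0.0722  0.038 ]
(242, 319) [0.7173 0.0472 0.038 ]
(318, 285) [0.5132 0.0525 0.038 ]
(297, 253.5) [ 0.5087 -0.0643  0.038 ]
bar end [0.62110301 0.15437554 0.032     ] base [0.61615179 0.05299118 0.032     ]
sd [ 0.5102 -0.0665  0.038 ]
sd [ 0.7154 -0.0751  0.038 ]
conn3 bottom [0.6879969  0.00589609 0.005     ] top (array([0.68235787, 0.02534805, 0.05137753]), [np.float64(0.006973873579998738), np.float64(0.006973873579998946)])
```

{"name": "jog_arm", "arguments": {"motion": [0.5, -0.17, 0.95, 0, 0, 0, 0.995, 0.5, -0.17, 0.95, 0, 0, 0, 0.995, 0.5, -0.17, 0.95, 0, 0, 0, 0.995, 0.5, -0.17, 0.95, 0, 0, 0, 0.995, 0.5, -0.17, 0.95, 0, 0, 0, 0.995, 0.5, -0.17, 0.95, 0, 0, 0, 0.995, 0.5, -0.17, 0.95, 0, 0, 0, 0.995, 0.5, -0.17, 0.95, 0, 0, 0, 0.995]}}

```text
t: 29.65
tool_pos: [0.5948, 0.0032, 0.3305]
orientation: [-1.721, -2.625, 0.002]
force: [0.4, -1.0, 0.6]
opening: 0.0465
```

```bash
python3 - <<'E'
from h import *
plan([.6197,.124,.2],-2.4)
E
```

```text
t29.6 at [0.5948 0.0032 0.3305] jaw 23.5 tilt [-0.003  0.001 -1.   ] F [ 0.4 -1.   0.6] open 0.0465 | shift [0.2013 0.1426 0.2611] turn [-0.0018 -0.0007  0.2878]
```

{"name": "jog_arm", "arguments": {"motion": [0.5, 0.201, 0.143, 0.02, -0.002, 0, 0.288, 0.5, 0.201, 0.143, 0.02, -0.002, 0, 0.288, 0.5, 0.201, 0.143, 0.02, -0.002, 0, 0.288, 0.5, 0.201, 0.143, 0.1, -0.002, 0, 0.288, 0.5, 0.201, 0.143, 0.2, -0.002, 0, 0.288, 0.5, 0.201, 0.143, 0.26, -0.002, 0, 0.288, 0.5, 0.201, 0.143, 0.26, -0.002, 0, 0.288]}}

```text
t: 30.35
tool_pos: [0.615, 0.1236, 0.192]
orientation: [-2.261, -2.168, 0.016]
force: [-0.4, 0.5, -0.2]
opening: 0.0464
```

```bash
python3 - <<'E'
from h import *
s,w=snap('wrist','w19.png')
plan([.6197,.124,.008],-2.4)
E
```

```text
t30.4 at [0.6171 0.1237 0.1963] jaw -2.4 tilt [-0.008  0.    -1.   ] F [-0.4 -0.1  0.6] open 0.0463 | shift [0.0009 0.0083 0.3765] turn [-0.0052  0.0001 -0.0002]
```

View pics/w19.png

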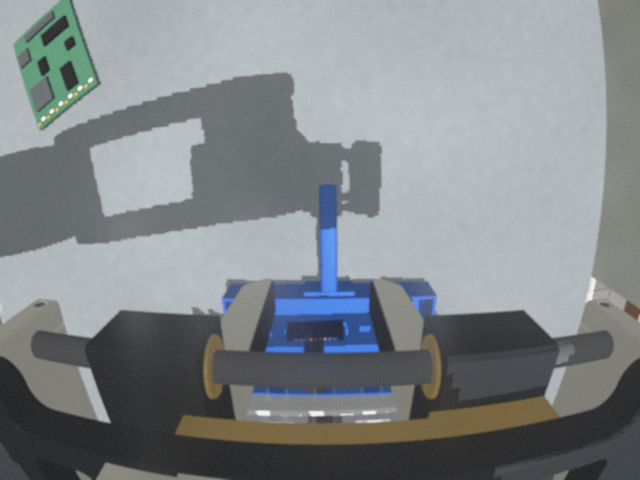

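```bash
python3 - <<'E'
from h import *
w=load('w19.png')
for p in ((319.5,186),(336,186),(321,280),(338,280)): print(onz(w,*p,.032).round(4))
plan([.6197,.124,.008],-2.4)
E
```

```text
[0.6131 0.1557 0.032 ]
[0.6276 0.1551 0.032 ]
[0.6106 0.0665 0.032 ]
[0.6267 0.0659 0.032 ]
t30.4 at [0.6171 0.1237 0.1963] jaw -2.4 tilt [-0.008  0.    -1.   ] F [-0.4 -0.1  0.6] open 0.0463 | shift [0.0009 0.0083 0.3765] turn [-0.0052  0.0001 -0.0002]
```

{"name": "jog_arm", "arguments": {"motion": [0.6, 0.001, 0.008, 0.08, -0.005, 0, 0, 0.6, 0.001, 0.008, 0.16, -0.005, 0, 0, 0.6, 0.001, 0.008, 0.24, -0.005, 0, 0, 0.6, 0.001, 0.008, 0.31, -0.005, 0, 0, 0.6, 0.001, 0.008, 0.35, -0.005, 0, 0, 0.6, 0.001, 0.008, 0.376, -0.005, 0, 0, 0.6, 0.001, 0.008, 0.376, -0.005, 0, 0]}}

```text
t: 31.1
tool_pos: [0.6196, 0.1239, 0.0081]
orientation: [-2.268, -2.174, 0.001]
force: [-1.9, 0.2, 0.2]
opening: 0.0558
```

{"name": "jog_arm", "arguments": {"motion": [0, 0, 0, 0, 0, 0, 0, 0, 0, 0, 0, 0, 0, 0, 0, 0, 0, 0, 0, 0, 0, 0, 0, 0, 0, 0, 0, 0, 0, 0, 0, 0, 0, 0, 0, 0, 0, 0, 0, 0, 0, 0], "grip_force": 20}}

```text
t: 31.7
tool_pos: [0.6196, 0.1239, 0.0085]
orientation: [-2.268, -2.174, 0.001]
force: [-0.8, 0.5, 2.1]
opening: 0.0157
```

```bash
python3 - <<'E'
from h import *
p=read_state()['tool_pos']; 
plan([p[0]+.006,p[1]+.2,.0085],-2.4)
E
```

```text
t31.7 at [0.6196 0.1239 0.0085] jaw -2.4 tilt [-0.001 -0.    -1.   ] F [-0.8  0.5  2.1] open 0.0157 | shift [ 4.001e-01 -4.900e-03 -2.000e-04] turn [-0.0006  0.0001 -0.0003]
```

{"name": "jog_arm", "arguments": {"motion": [0, 0.01, 0, 0, 0, 0, 0, 0, 0.03, -0.001, 0, 0, 0, 0, 0, 0.055, -0.003, 0, 0, 0, 0, 0, 0.08, -0.004, 0, 0, 0, 0, 0, 0.105, -0.005, 0, 0, 0, 0, 0, 0.13, -0.006, 0, 0, 0, 0, 0, 0.15, -0.007, 0, 0, 0, 0, 0, 0.165, -0.008, 0, 0, 0, 0]}}

```text
t: 32.5
tool_pos: [0.619, 0.2078, 0.0085]
orientation: [-2.267, -2.175, 0.001]
force: [0.1, -3.7, 2.0]
opening: 0.0156
```

{"name": "jog_arm", "arguments": {"motion": [0, 0.02, 0, 0, 0, 0, 0, 0, 0.045, -0.001, 0, 0, 0, 0, 0, 0.075, -0.003, 0, 0, 0, 0, 0, 0.105, -0.004, 0, 0, 0, 0, 0, 0.135, -0.005, 0, 0, 0, 0, 0, 0.165, -0.006, 0, 0, 0, 0, 0, 0.19, -0.007, 0, 0, 0, 0, 0, 0.205, -0.007, 0, 0, 0, 0]}}

```text
t: 33.3
tool_pos: [0.6196, 0.3119, 0.0085]
orientation: [-2.266, -2.176, 0.001]
force: [-1.0, -4.8, 3.3]
opening: 0.0156
```

```bash
python3 - <<'E'
from h import *
plan([.62,.32,.0085],-2.4)
s,c=snap('scene','sc20.png'); crop(c,180,200,400,400,3,'sc20a.png')
s,c=snap('side','sd20.png'); crop(c,260,150,460,340,4,'sd20a.png')
E
```

```text
t33.3 at [0.6196 0.3119 0.0085] jaw -2.3 tilt [-0.001 -0.    -1.   ] F [-1.  -4.8  3.3] open 0.0156 | shift [ 0.0163  0.0001 -0.    ] turn [-0.0006  0.0001  0.0008]
```

View pics/sc20a.png

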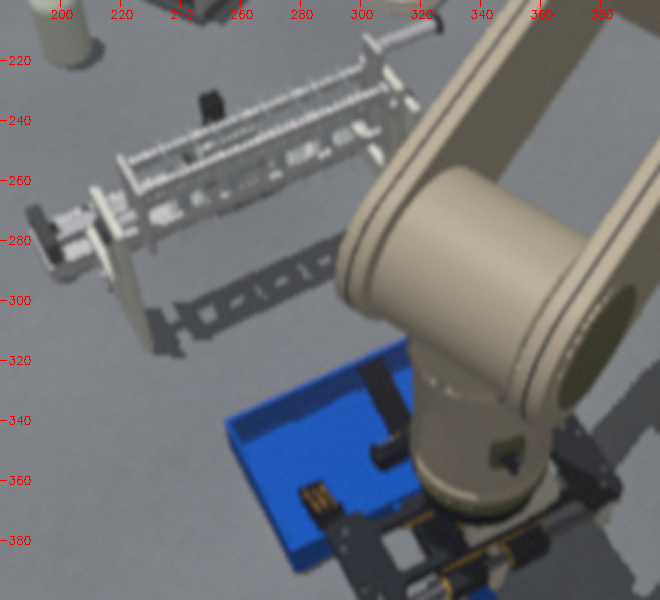

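View pics/sd20a.png

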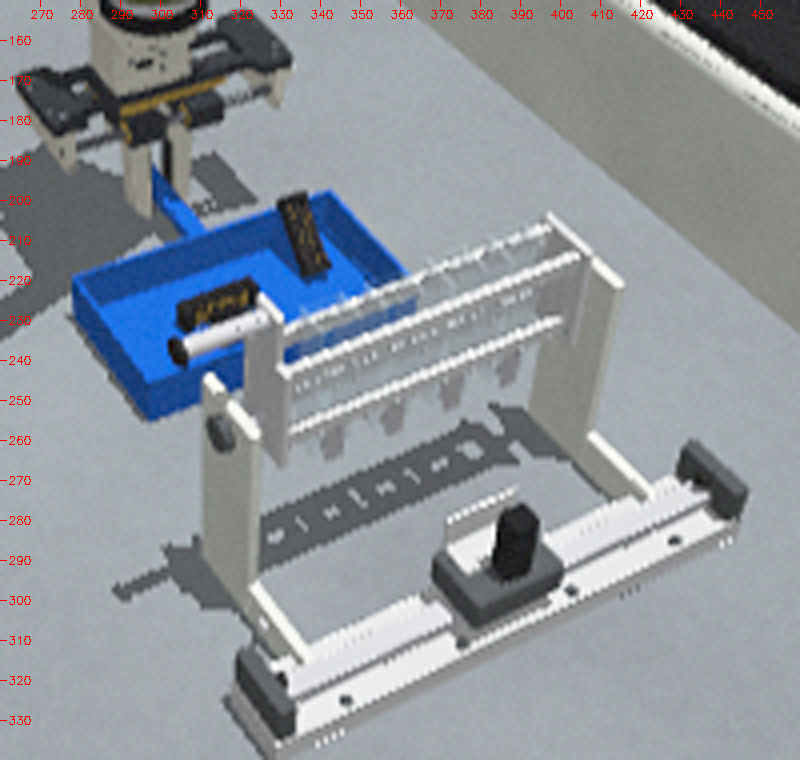

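The tray is clear of the feeder with three connectors in it (connector 3 leans on the +y wall at side (333,218)). I'm releasing it and rising.

{"name": "jog_arm", "arguments": {"motion": [0.4, 0, 0, 0, 0, 0, 0, 0.4, 0, 0, 0, 0, 0, 0, 0.4, 0, 0, 0, 0, 0, 0, 0.4, 0, 0, -0.04, 0, 0, 0, 0.4, 0, 0, -0.13, 0, 0, 0, 0.4, 0, 0, -0.23, 0, 0, 0, 0.4, 0, 0, -0.33, 0, 0, 0, 0.4, 0, 0, -0.43, 0, 0, 0]}}

```text
t: 34.2
tool_pos: [0.6195, 0.3116, 0.2254]
orientation: [-2.265, -2.174, -0.001]
force: [1.1, 0.5, -0.9]
opening: 0.037
```

{"name": "jog_arm", "arguments": {"motion": [0.4, 0, 0, -0.1, 0, 0, 0, 0.4, 0, 0, -0.18, 0, 0, 0, 0.4, 0, 0, -0.18, 0, 0, 0]}}

```text
t: 34.5
tool_pos: [0.622, 0.312, 0.3252]
orientation: [2.265, 2.173, 0.021]
force: [0.6, -0.2, 1.3]
opening: 0.0369
```

```bash
python3 - <<'E'
from h import *
plan([.478,-.022,.28],89.4)
E
```

```text
t34.5 at [0.622  0.312  0.3252] jaw -2.4 tilt [ 0.012  0.007 -1.   ] F [ 0.6 -0.2  1.3] open 0.0369 | shift [-0.68   -0.2611  0.0824] turn [ 0.0094  0.0022 -1.0197]
```

{"name": "jog_arm", "arguments": {"motion": [0.45, -0.68, -0.261, 0.06, 0.009, 0.002, -0.99, 0.45, -0.68, -0.261, 0.06, 0.009, 0.002, -0.99, 0.45, -0.68, -0.261, 0.06, 0.009, 0.002, -0.99, 0.45, -0.68, -0.261, 0.06, 0.009, 0.002, -0.99, 0.45, -0.68, -0.261, 0.06, 0.009, 0.002, -0.99, 0.45, -0.68, -0.261, 0.06, 0.009, 0.002, -0.99, 0.45, -0.68, -0.261, 0.06, 0.009, 0.002, -0.99, 0.45, -0.68, -0.261, 0.06, 0.009, 0.002, -0.99]}}

```text
t: 35.3
tool_pos: [0.4763, -0.0248, 0.2905]
orientation: [-0.693, -3.064, 0.0]
force: [0.6, 0.7, -0.6]
opening: 0.0418
```

```bash
python3 - <<'E'
from h import *
plan([.478,-.022,.28],89.4)
E
```

```text
t35.3 at [ 0.4763 -0.0248  0.2905] jaw 64.5 tilt [-0.001 -0.    -1.   ] F [ 0.6  0.7 -0.6] open 0.0418 | shift [-0.0007  0.0066  0.021 ] turn [-2.000e-04 -4.000e-04 -2.765e-01]
```

{"name": "jog_arm", "arguments": {"motion": [0.45, -0.001, 0.006, 0, 0, 0, -0.276, 0.45, -0.001, 0.006, 0, 0, 0, -0.276, 0.45, -0.001, 0.006, 0, 0, 0, -0.276, 0.45, -0.001, 0.006, 0, 0, 0, -0.276, 0.45, -0.001, 0.006, 0, 0, 0, -0.276]}}

```text
t: 35.8
tool_pos: [0.4778, -0.0225, 0.2901]
orientation: [-0.025, -3.14, 0.0]
force: [-0.3, 0.1, 0.2]
opening: 0.0418
```

```bash
python3 - <<'E'
from h import *
plan([.478,-.0222,.191],89.4)
E
```

```text
t35.8 at [ 0.4778 -0.0225  0.2901] jaw 89.1 tilt [-0.001 -0.    -1.   ] F [-0.3  0.1  0.2] open 0.0418 | shift [-0.0007  0.0006  0.1981] turn [-0.     -0.0007 -0.0034]
```

{"name": "jog_arm", "arguments": {"motion": [0.45, -0.001, 0, 0.06, 0, 0, -0.003, 0.45, -0.001, 0, 0.12, 0, 0, -0.003, 0.45, -0.001, 0, 0.17, 0, 0, -0.003, 0.45, -0.001, 0, 0.197, 0, 0, -0.003, 0.45, -0.001, 0, 0.197, 0, 0, -0.003]}}

```text
t: 36.3
tool_pos: [0.4768, -0.0223, 0.1894]
orientation: [-0.02, -3.137, -0.001]
force: [0.3, 0.1, 0.2]
opening: 0.0419
```

{"name": "jog_arm", "arguments": {"motion": [0, 0, 0, 0, 0, 0, 0, 0, 0, 0, 0, 0, 0, 0, 0, 0, 0, 0, 0, 0, 0, 0, 0, 0, 0, 0, 0, 0, 0, 0, 0, 0, 0, 0, 0], "grip_force": 15}}

```text
t: 36.8
tool_pos: [0.4773, -0.022, 0.1903]
orientation: [-0.02, -3.138, -0.002]
force: [0.2, 2.9, 3.3]
opening: 0.0117
```

```bash
python3 - <<'E'
from h import *
p=read_state()['tool_pos']
for th in (.1,.2,.3,.4,.5,.6): plan([p[0],p[1]+.075*np.sin(th),p[2]-.075*(1-np.cos(th))],89.4)
E
```

```text
t36.8 at [ 0.4773 -0.022   0.1903] jaw 89.3 tilt [-0.003  0.001 -1.   ] F [0.2 2.9 3.3] open 0.0117 | shift [0.0002 0.015  0.0008] turn [ 0.0006 -0.0022 -0.0016]
t36.8 at [ 0.4773 -0.022   0.1903] jaw 89.3 tilt [-0.003  0.001 -1.   ] F [0.2 2.9 3.3] open 0.0117 | shift [0.0004 0.0298 0.003 ] turn [ 0.0006 -0.0022 -0.0016]
t36.8 at [ 0.4773 -0.022   0.1903] jaw 89.3 tilt [-0.003  0.001 -1.   ] F [0.2 2.9 3.3] open 0.0117 | shift [0.0006 0.0443 0.0067] turn [ 0.0006 -0.0022 -0.0016]
t36.8 at [ 0.4773 -0.022   0.1903] jaw 89.3 tilt [-0.003  0.001 -1.   ] F [0.2 2.9 3.3] open 0.0117 | shift [0.0007 0.0584 0.0119] turn [ 0.0006 -0.0022 -0.0016]
t36.8 at [ 0.4773 -0.022   0.1903] jaw 89.3 tilt [-0.003  0.001 -1.   ] F [0.2 2.9 3.3] open 0.0117 | shift [0.0009 0.0719 0.0184] turn [ 0.0006 -0.0022 -0.0016]
t36.8 at [ 0.4773 -0.022   0.1903] jaw 89.3 tilt [-0.003  0.001 -1.   ] F [0.2 2.9 3.3] open 0.0117 | shift [0.001  0.0847 0.0263] turn [ 0.0006 -0.0022 -0.0016]
```

{"name": "jog_arm", "arguments": {"motion": [0, 0, 0.015, 0.001, 0, 0, 0, 0, 0, 0.03, 0.003, 0, 0, 0, 0, 0, 0.044, 0.007, 0, 0, 0, 0, 0, 0.058, 0.012, 0, 0, 0, 0, 0, 0.072, 0.018, 0, 0, 0, 0, 0, 0.08, 0.023, 0, 0, 0, 0, 0, 0.085, 0.026, 0, 0, 0, 0, 0, 0.085, 0.026, 0, 0, 0]}}

```text
t: 37.6
tool_pos: [0.4782, 0.0204, 0.1775]
orientation: [-0.02, -3.139, -0.0]
force: [1.6, -5.0, 3.6]
opening: 0.0113
```

{"name": "jog_arm", "arguments": {"motion": [0, 0, 0.003, 0.001, 0, 0, 0, 0, 0, 0.005, 0.003, 0, 0, 0, 0, 0, 0.005, 0.003, 0, 0, 0]}}

```text
t: 37.9
tool_pos: [0.4784, 0.0205, 0.1775]
orientation: [-0.022, -3.139, 0.007]
force: [-6.0, -14.9, 14.0]
opening: 0.0114
```

The rack is at its feed-slope stop, with the force rising and no motion. I'm relaxing, releasing and rising.

{"name": "jog_arm", "arguments": {"motion": [0, 0, 0, 0, 0, 0, 0, 0.45, 0, 0, 0, 0, 0, 0, 0.45, 0, 0, 0, 0, 0, 0, 0.45, 0, 0, 0, 0, 0, 0, 0.45, 0, 0, -0.04, 0, 0, 0, 0.45, 0, 0, -0.12, 0, 0, 0, 0.45, 0, 0, -0.2, 0, 0, 0, 0.45, 0, 0, -0.24, 0, 0, 0]}}

```text
t: 38.7
tool_pos: [0.4795, 0.0214, 0.3011]
orientation: [0.021, 3.14, -0.007]
force: [0.4, 0.2, 0.5]
opening: 0.0419
```

```bash
python3 - <<'E'
from h import *
s,d=snap('side','sd21.png'); crop(d,260,170,460,340,4,'sd21a.png')
s,c=snap('scene','sc21.png'); crop(c,180,200,380,350,4,'sc21a.png')
plan([.5,-.137,.25],89.4)
c0=load('scene0.png');d0=load('side0.png')
E
```

```text
t38.8 at [0.4802 0.0213 0.3011] jaw 89.2 tilt [ 0.004 -0.004 -1.   ] F [-0.3 -0.8  0.4] open 0.0418 | shift [-0.0435 -0.3156  0.1037] turn [-0.0028  0.0024 -0.0018]
```

View pics/sd21a.png

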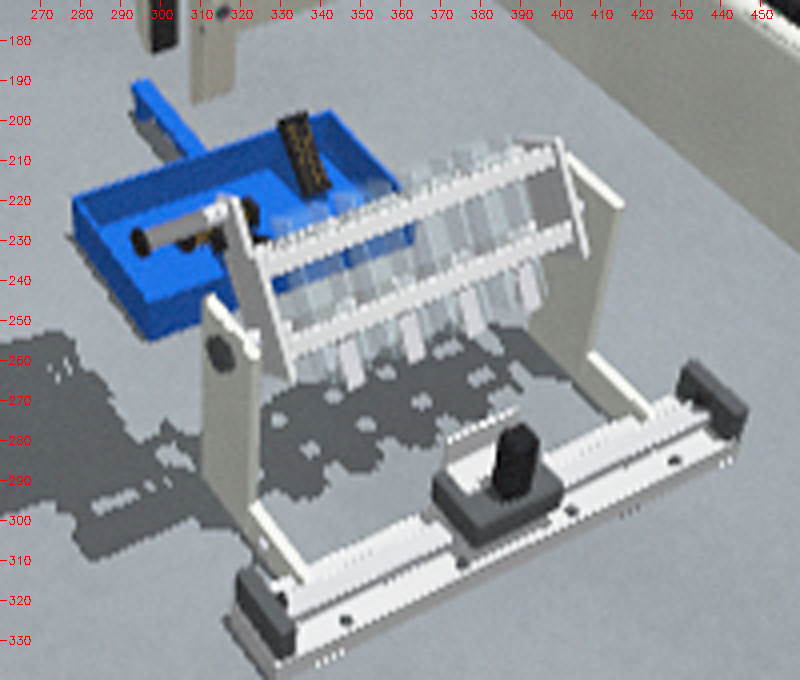

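View pics/sc21a.png

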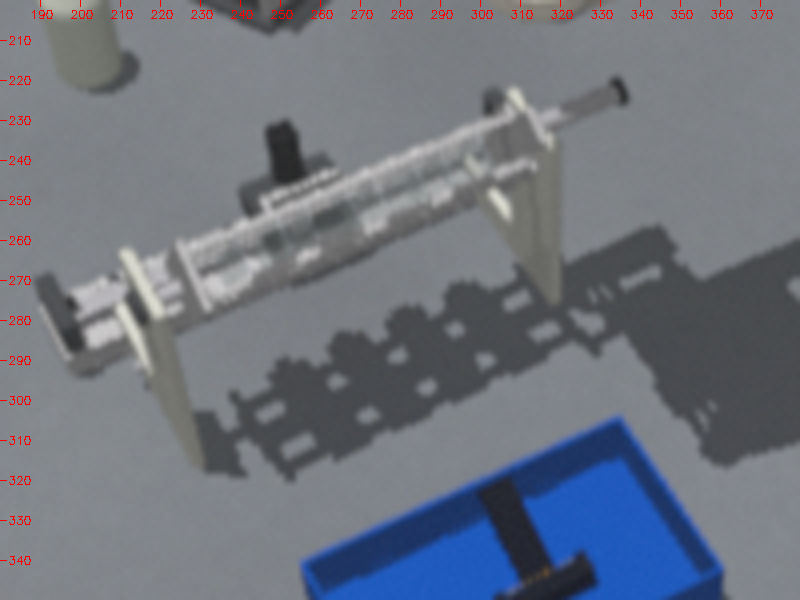

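```bash
python3 - <<'E'
from h import *
c=load('sc21.png');d=load('sd21.png')
crop(c,225,215,285,265,10,'sc21b.png'); crop(d,360,265,410,315,10,'sd21b.png')
print(onz(d,390.5,277.5,.105),onz(c,250.5,231.5,.105),fw(0,-.112,0))
plan([.60,-.137,.25],-.6)
E
```

```text
[ 0.60720717 -0.13313676  0.105     ] [ 0.60073446 -0.13799796  0.105     ] [ 0.60738002 -0.1364944   0.        ]
t38.8 at [0.4802 0.0213 0.3011] jaw 89.2 tilt [ 0.004 -0.004 -1.   ] F [-0.3 -0.8  0.4] open 0.0418 | shift [-0.2435 -0.3129  0.1045] turn [-3.000e-04  4.100e-03  9.982e-01]
```

View pics/sd21b.png

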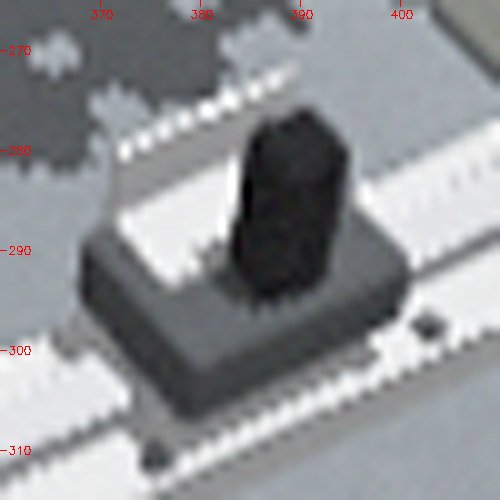

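View pics/sc21b.png

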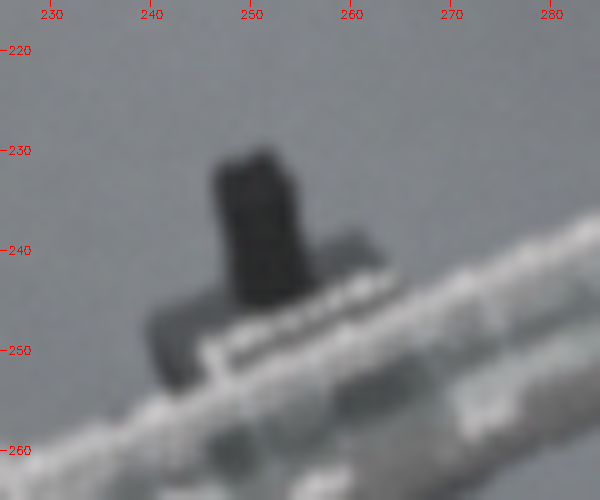

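{"name": "jog_arm", "arguments": {"motion": [0.6, -0.243, -0.313, 0.0, 0, 0.004, 0.99, 0.6, -0.243, -0.313, 0.0, 0, 0.004, 0.99, 0.6, -0.243, -0.313, 0.0, 0, 0.004, 0.99, 0.6, -0.243, -0.313, 0.0, 0, 0.004, 0.99, 0.6, -0.243, -0.313, 0.0, 0, 0.004, 0.99, 0.6, -0.243, -0.313, 0.0, 0, 0.004, 0.99, 0.6, -0.243, -0.313, 0.0, 0, 0.004, 0.99, 0.6, -0.243, -0.313, 0.0, 0, 0.004, 0.99]}}

```text
t: 39.6
tool_pos: [0.599, -0.1365, 0.2995]
orientation: [-1.798, -2.572, 0.003]
force: [-0.1, -0.9, -1.3]
opening: 0.0558
```

```bash
python3 - <<'E'
from h import *
plan([.603,-.137,.25],-.6)
E
```

```text
t39.6 at [ 0.599  -0.1365  0.2995] jaw 20.1 tilt [-0.005  0.001 -1.   ] F [-0.1 -0.9 -1.3] open 0.0558 | shift [-0.0038  0.0076  0.099 ] turn [-0.0028 -0.0008  0.2299]
```

{"name": "jog_arm", "arguments": {"motion": [0.6, -0.004, 0.008, 0.02, -0.003, 0, 0.23, 0.6, -0.004, 0.008, 0.05, -0.003, 0, 0.23, 0.6, -0.004, 0.008, 0.1, -0.003, 0, 0.23, 0.6, -0.004, 0.008, 0.1, -0.003, 0, 0.23, 0.6, -0.004, 0.008, 0.1, -0.003, 0, 0.23]}}

```text
t: 40.1
tool_pos: [0.6023, -0.1365, 0.2478]
orientation: [-2.227, -2.21, 0.001]
force: [-0.2, 0.9, 0.7]
opening: 0.056
```

```bash
python3 - <<'E'
from h import *
s,w=snap('wrist','w22.png')
plan([.603,-.137,.068],-.6)
E
```

```text
t40.1 at [ 0.603  -0.1368  0.2493] jaw -0.5 tilt [-0.001  0.002 -1.   ] F [-0.6 -0.3  0.7] open 0.0559 | shift [-1.000e-03  2.000e-04  3.627e-01] turn [-0.0005 -0.0011  0.0014]
```

View pics/w22.png

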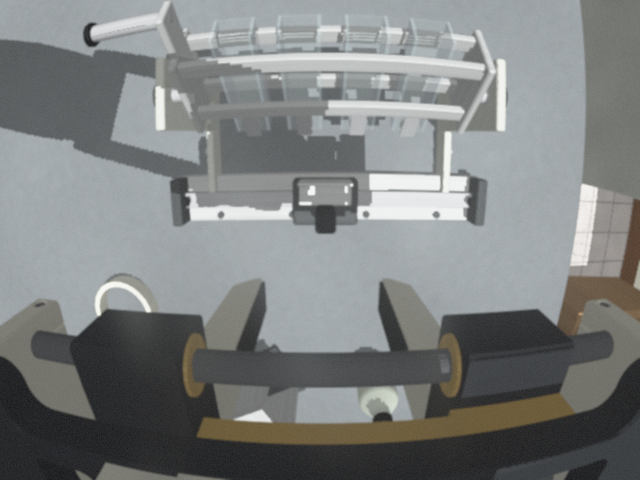

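```bash
python3 - <<'E'
from h import *
w=load('w22.png'); crop(w,280,170,370,250,8,'w22a.png')
for p in ((315.5,224),(335,224),(325,216),(325,232)): print(onz(w,*p,.105).round(4))
print(onz(w,180,200,.02),onz(w,478,200,.02))
E
```

```text
[ 0.5973 -0.1344  0.105 ]
[ 0.614  -0.1345  0.105 ]
[ 0.6055 -0.1274  0.105 ]
[ 0.6054 -0.1415  0.105 ]
[ 0.44213456 -0.12484359  0.02      ] [ 0.78050593 -0.12703078  0.02      ]
```

View pics/w22a.png

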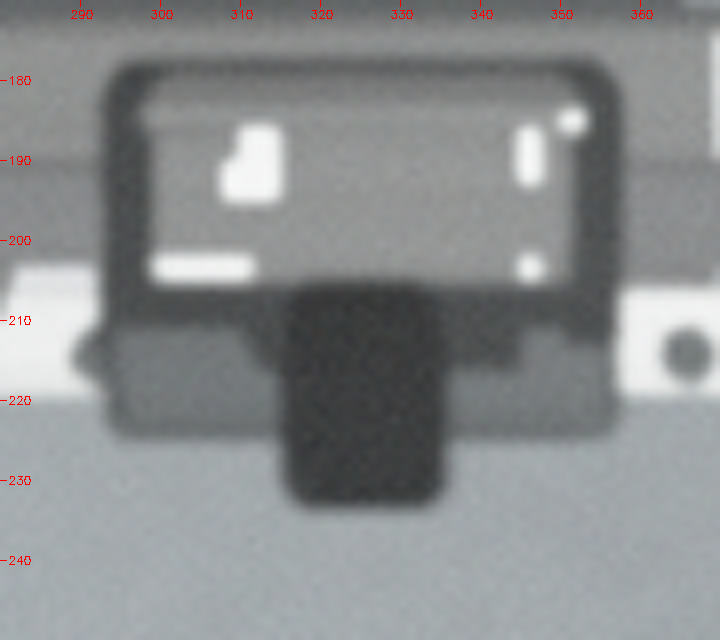

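```bash
python3 - <<'E'
from h import *
plan([.6057,-.1355,.070],-.6)
E
```

```text
t40.1 at [ 0.603  -0.1368  0.2493] jaw -0.5 tilt [-0.001  0.002 -1.   ] F [-0.6 -0.3  0.7] open 0.0559 | shift [0.0021 0.0056 0.3587] turn [-0.0005 -0.0011  0.0014]
```

{"name": "jog_arm", "arguments": {"motion": [0.6, 0.002, 0.006, 0.08, 0, -0.001, 0, 0.6, 0.002, 0.006, 0.16, 0, -0.001, 0, 0.6, 0.002, 0.006, 0.24, 0, -0.001, 0, 0.6, 0.002, 0.006, 0.31, 0, -0.001, 0, 0.6, 0.002, 0.006, 0.345, 0, -0.001, 0, 0.6, 0.002, 0.006, 0.358, 0, -0.001, 0, 0.6, 0.002, 0.006, 0.358, 0, -0.001, 0]}}

```text
t: 40.85
tool_pos: [0.6061, -0.1356, 0.0707]
orientation: [-2.229, -2.213, 0.001]
force: [-0.2, 0.6, -0.3]
opening: 0.0556
```

{"name": "jog_arm", "arguments": {"motion": [0, 0, 0, 0, 0, 0, 0, 0, 0, 0, 0, 0, 0, 0, 0, 0, 0, 0, 0, 0, 0, 0, 0, 0, 0, 0, 0, 0, 0, 0, 0, 0, 0, 0, 0, 0, 0, 0, 0, 0, 0, 0], "grip_force": 15}}

```text
t: 41.45
tool_pos: [0.6061, -0.1356, 0.071]
orientation: [-2.229, -2.213, 0.001]
force: [-1.6, 0.1, 2.7]
opening: 0.0176
```

```bash
python3 - <<'E'
from h import *
p=read_state()['tool_pos']
plan(p+[.1,-.001,0],-.6)
s,d=snap('side','sd23.png'); crop(d,280,170,460,340,4,'sd23a.png')
E
```

```text
t41.5 at [ 0.6061 -0.1356  0.071 ] jaw -0.4 tilt [-0.001  0.    -1.   ] F [-1.6  0.1  2.7] open 0.0176 | shift [-5.e-04  2.e-01 -1.e-04] turn [-0.0004 -0.      0.002 ]
```

View pics/sd23a.png

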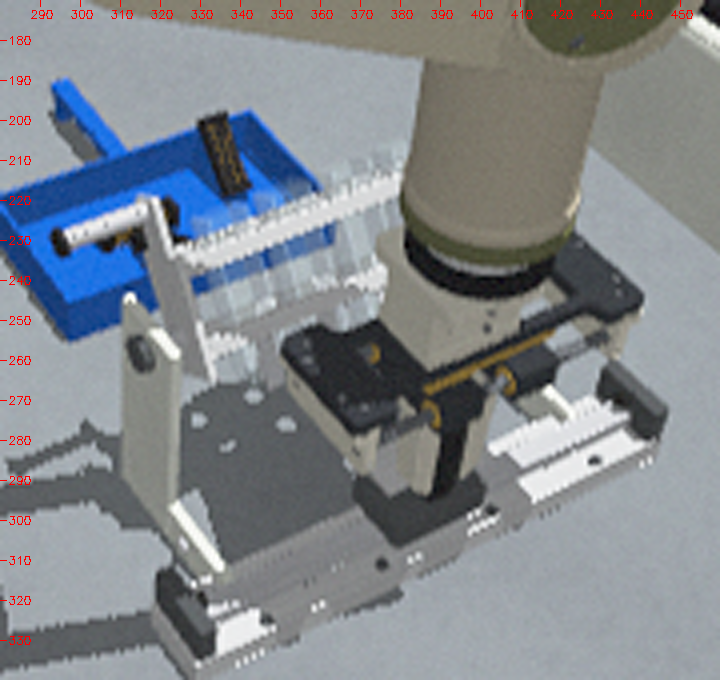

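{"name": "jog_arm", "arguments": {"motion": [0, 0, 0.02, 0, 0, 0, 0, 0, 0, 0.045, 0, 0, 0, 0, 0, 0, 0.07, 0, 0, 0, 0, 0, 0, 0.095, 0, 0, 0, 0, 0, 0, 0.12, 0, 0, 0, 0, 0, 0, 0.145, 0, 0, 0, 0, 0, 0, 0.165, 0, 0, 0, 0, 0, 0, 0.18, 0, 0, 0, 0]}}

```text
t: 42.3
tool_pos: [0.6966, -0.1361, 0.071]
orientation: [-2.229, -2.213, 0.001]
force: [-2.6, 1.6, 4.0]
opening: 0.0181
```

```bash
python3 - <<'E'
from h import *
plan([.7085,-.1375,.071],-.6)
E
```

```text
t42.3 at [ 0.6966 -0.1361  0.071 ] jaw -0.4 tilt [-0.001  0.    -1.   ] F [-2.6  1.6  4. ] open 0.0181 | shift [-0.0025  0.0239 -0.0001] turn [-0.0006 -0.0001  0.0021]
```

{"name": "jog_arm", "arguments": {"motion": [0, 0, 0.006, 0, 0, 0, 0, 0, 0, 0.012, 0, 0, 0, 0, 0, 0, 0.018, 0, 0, 0, 0, 0, 0, 0.024, 0, 0, 0, 0, 0, 0, 0.024, 0, 0, 0, 0]}}

```text
t: 42.8
tool_pos: [0.709, -0.1362, 0.0711]
orientation: [-2.229, -2.213, 0.0]
force: [0.2, 0.8, 1.0]
opening: 0.0179
```

{"name": "jog_arm", "arguments": {"motion": [0, 0, 0.004, 0, 0, 0, 0, 0, 0, 0.008, 0, 0, 0, 0, 0, 0, 0.008, 0, 0, 0, 0]}}

```text
t: 43.1
tool_pos: [0.7092, -0.1362, 0.0709]
orientation: [-2.225, -2.208, 0.009]
force: [-22.0, 2.5, 14.5]
opening: 0.0178
```

That is the far-end stop: -22 N at x = 0.709. Now all the way back.

{"name": "jog_arm", "arguments": {"motion": [0, 0, -0.03, 0, 0, 0, 0, 0, 0, -0.08, 0, 0, 0, 0, 0, 0, -0.13, 0, 0, 0, 0, 0, 0, -0.18, 0, 0, 0, 0, 0, 0, -0.23, 0, 0, 0, 0, 0, 0, -0.28, 0, 0, 0, 0, 0, 0, -0.33, 0, 0, 0, 0, 0, 0, -0.37, 0.001, 0, 0, 0]}}

```text
t: 43.9
tool_pos: [0.5228, -0.1351, 0.0709]
orientation: [-2.225, -2.208, 0.009]
force: [1.5, -2.1, -4.8]
opening: 0.018
```

```bash
python3 - <<'E'
from h import *
plan([.509,-.1348,.071],-.6)
E
```

```text
t43.9 at [ 0.5228 -0.1351  0.0709] jaw -0.4 tilt [-0.009  0.001 -1.   ] F [ 1.5 -2.1 -4.8] open 0.018 | shift [ 0.0004 -0.0276  0.    ] turn [-0.0057 -0.0003  0.0017]
```

{"name": "jog_arm", "arguments": {"motion": [0, 0, -0.01, 0, 0, 0, 0, 0, 0, -0.018, 0, 0, 0, 0, 0, 0, -0.024, 0, 0, 0, 0, 0, 0, -0.028, 0, 0, 0, 0, 0, 0, -0.028, 0, 0, 0, 0]}}

```text
t: 44.4
tool_pos: [0.509, -0.135, 0.0709]
orientation: [-2.225, -2.208, 0.009]
force: [2.0, -1.4, -4.8]
opening: 0.0177
```

{"name": "jog_arm", "arguments": {"motion": [0, 0, -0.004, 0, 0, 0, 0, 0, 0, -0.008, 0, 0, 0, 0, 0, 0, -0.008, 0, 0, 0, 0]}}

```text
t: 44.7
tool_pos: [0.5089, -0.135, 0.0711]
orientation: [-2.229, -2.213, 0.001]
force: [22.7, -1.0, -21.1]
opening: 0.0181
```

That is the near-end stop at x = 0.509. I'm relaxing, releasing and rising.

{"name": "jog_arm", "arguments": {"motion": [0, 0, 0, 0, 0, 0, 0, 0.5, 0, 0, 0, 0, 0, 0, 0.5, 0, 0, 0, 0, 0, 0, 0.5, 0, 0, 0, 0, 0, 0, 0.5, 0, 0, 0, 0, 0, 0, 0.5, 0, 0, -0.05, 0, 0, 0, 0.5, 0, 0, -0.14, 0, 0, 0, 0.5, 0, 0, -0.24, 0, 0, 0]}}

```text
t: 45.5
tool_pos: [0.5075, -0.1345, 0.1909]
orientation: [-2.227, -2.21, 0.004]
force: [1.7, -0.1, 1.3]
opening: 0.0462
```

{"name": "jog_arm", "arguments": {"motion": [0.5, 0, 0, -0.1, 0, 0, 0, 0.5, 0, 0, -0.2, 0, 0, 0, 0.5, 0, 0, -0.28, 0, 0, 0, 0.5, 0, 0, -0.28, 0, 0, 0]}}

```text
t: 45.9
tool_pos: [0.5104, -0.1355, 0.3388]
orientation: [2.225, 2.208, 0.004]
force: [-0.3, 0.5, 0.6]
opening: 0.0466
```

```bash
python3 - <<'E'
from h import *
s,d=snap('side','sd24.png'); s,c=snap('scene','sc24.png'); s,w=snap('wrist','w24.png')
plan([.45,-.3,.35],-.6)
crop(d,270,160,470,330,4,'sd24a.png')
E
```

```text
t46.0 at [ 0.508  -0.1346  0.3302] jaw -0.4 tilt [-0.005  0.001 -1.   ] F [ 0.1  0.2 -0.2] open 0.0463 | shift [-0.3316 -0.1136 -0.0394] turn [-0.0033 -0.0009  0.0018]
```

View pics/sd24.png

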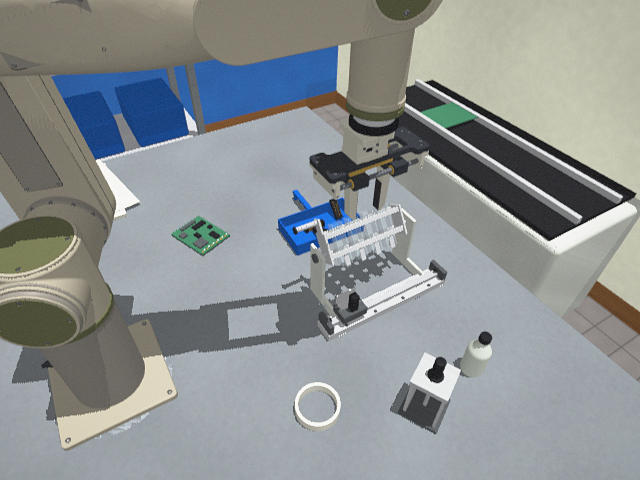

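View pics/sc24.png

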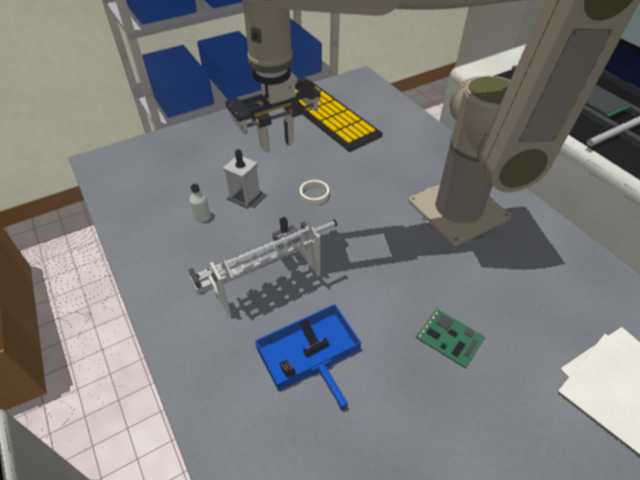

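View pics/w24.png

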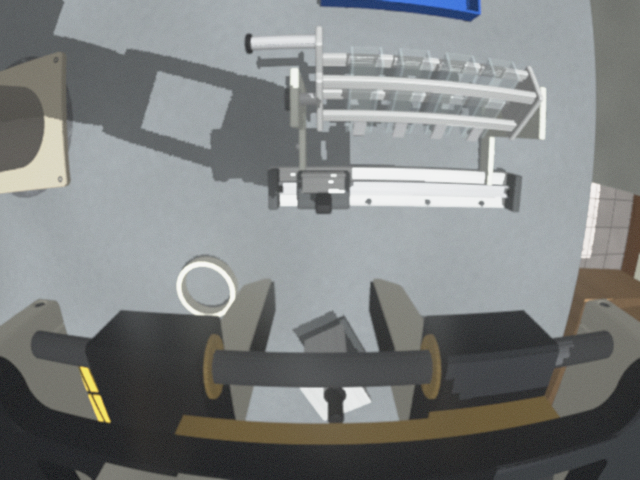

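Final views:
- **Shuttle:** at the near end.
- **Rack:** leaned back, with its cap at scene (334,222) as at the start.
- **Rod:** hanging in the stand at side (437,370).
- **Tray:** clear of the feeder with three connectors in it.
- **Board, tape and bottle:** at their starting pixels.

I'm handing the job in.

```bash
python3 - <<'E'
from h import *
a=load('side0.png')['frame'].astype(int);b=load('sd24.png')['frame'].astype(int)
for n,(x0,y0,x1,y1) in dict(board=(170,212,232,258),tape=(292,380,345,432),flux=(460,330,495,378)).items(): print(n,np.abs(a-b)[y0:y1,x0:x1].mean().round(2))
print(close_job())
E
```

```text
board 7.18
tape 7.42
flux 7.63
the job is handed in; nothing more can be done
None
```

The job is done and handed in at about 46 s of the 210 s allowed. It reports no verdict.

- **Setup:** I slid the tray in under the tubes and tipped the rack upright to its stop.
- **Connectors:** tubes 0, 1 and 3 held wedged connectors and tube 2 was empty. I pushed all three out into the tray with the rod.
- **Finish:** I hung the rod back in its stand and drew the tray out. I then leaned the rack back to its stop and stroked the shuttle to its far stop and back to its near stop (0.200 m of travel, about 22 N at each end).

**Tray knock:** while I was hanging the rod, the tray was knocked about 2 cm towards +y and one standing connector toppled. Nothing left the tray. I measured it again before grasping it and pulled it clear.

**Last checks:**
- The rod hangs by its guard, and the rack handle cap is back at its starting pixel.
- All three connectors are in the tray. One leans against its +y wall and another rests partly on its neighbour.
- The board, tape and bottle look unmoved by eye. The pixel comparison with the first picture gave a difference of about 7 grey levels for each, which I did not trace.
- In the last wrist picture the shuttle body seems to stand about 18 mm short of the near end block. I relied on the force and the 0.200 m of travel instead.

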